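# Seat a sign blank on the vacuum jig and set its valve two turns open

## Robot

A 6-joint arm with a two-finger parallel gripper is mounted at the origin on the work surface. World frame = base frame: x ahead of the robot, y to its left, z up, the work surface at z = 0. Lengths are in mm, angles in rad, forces in N, time in s.
With the tool pointing down it reaches from about 250 to 800 mm from the base axis. Payload 8.5 kg.
Tool frame: the origin (TCP) lies between the finger pads, 19 mm behind the fingertips; this is the grasp point; z points along the fingers, y is the direction in which the jaws open and shut (so a half turn about z gives the same grasp; the last joint's range is limited). The gripper opens to 85 mm and grips with 20 to 120 N. Pads are 22 mm wide; open, the fingers measure 114 mm over their backs; the gripper's body (76 mm by 85 mm) begins 54 mm behind the grasp point. The pads swing forward as they close: fully open they stand 13 mm farther back than shut.
Start: joints at [-1.208, 0.238, -0.013, 1.319, 0, 1.571], TCP at [186.302, -490.787, 249.976] pointing down, gripper open.
Joint ranges: [-2.66, 2.66], [-1.03, 1.9], [-1.14, 1.46], [-1.82, 2.27], [-1.45, 1.34], [-3.14, 3.14]. Speed limits (rad/s): [2.22, 2.22, 2.79, 3.14, 3.14, 3.14].

## Interface

Orientations are given as a unit quaternion [w, x, y, z].
In Python, from station import env, get_image, get_calibration, workorder gives the robot as it stands. The module is installed in compiled form; this text tells all that it offers.
- The arm moves only by the shell command python3 -m pendant 'ROWS' [FORCE]. ROWS is JSON, a list of rows, each an object of numbers: "x", "y", "z": the shift along the tool's x, y, z in mm; "rx", "ry", "rz": the turn, a rotation vector about the tool's x, y, z in degrees; "claw": the gripper command: -1 is shut, 1 is fully open, values between are in proportion. In form: [{"x": .., "y": .., "z": .., "rx": .., "ry": .., "rz": .., "claw": ..}, ...]. A call has 1 to 8 rows; each row is the pose to reach, as a shift and turn from the pose commanded when the call began, along the tool's axes at that moment; what a row does not reach only later rows make up. A row lasts 1/10 s, in which the tool goes at most 50 mm and 8.59 degrees, less where a joint would pass 70% of its speed; a pose out of reach is approached as far as the arm can. A call with a gripper value outside its range is refused whole. The fingers move at their own pace and stop on an object; FORCE is the grip in N (left out, the last holds). Time passes only in rows, so rows that repeat a pose let the fingers close. It gives the time, the measured TCP pose, the force and the opening at its end, in the units of the state.
- env.get_state(): the state, without advancing time (a new reading comes with each control period).
- get_image(name): name is "scene" or "top" or "wrist"; returns the picture (480x640x3 uint8, red, green, blue); there is no depth.
- get_calibration(name): a dict with "intrinsics" (3x3 intrinsics, pixels), "R" (3x3) and "t" (3): a world point X has camera coordinates R X + t; the wrist camera has in their place "T_tool_cam" (4x4, takes a point from camera to tool coordinates, whose origin is the TCP and whose axes are the flange's). Camera axes: x right, y down, z forward; pixel columns grow to the right and rows downward; lengths in mm; the calibration is good to about 2 mm. A picture is of the moment at which its call begins: read the wrist's pose just before it. get_calibration takes no time and is no camera call.
- workorder.hand_in(): hands the job in, once; it reports no verdict.
The state is a dict: "t": time; "joint_pos": joint angles; "joint_vel": joint speeds; "joint_torque": joint torques, N m; "eef_pos": TCP position; "tool_rot": TCP orientation; "force": force on the tool from outside, world axes, zero at the start; "torque": the same for the moment, N m; "grip_width": finger opening in mm.
Only numpy, scipy, OpenCV 4.12 (cv2) and the standard library are available. Lean on these libraries where they do the work, as an engineer would, in place of code of your own. Each camera call takes 0.05 s, during which the arm holds its last target.

## Task

First take the small wooden sign blank off its drying battens and lower it over the two locating pins of the vacuum jig until it lies flush, without dropping it. Then set the jig's valve by its crank handle: wind the wheel clockwise (seen from above) until it stops shut, and back it off exactly two full turns. Finish while still holding the crank handle there, with the blank seated and the tin, cup and tape roll left where they were.

Things in the scene. Friction and masses are not known exactly. Their poses are not given: they have to be found in the camera images.
- blank: Loose brown wooden sign blank, a flat bar 150 x 50 x 12 mm (its x, y, z), 0.08 to 0.17 kg, with two 12 mm through holes at x = +50 and -50 mm on its centre line. Origin: centre of its underside; z up. It lies at the start on the two battens, underside 22 mm above the table, and may be fitted either way round. Pick it from above across its 50 mm width at the middle, between the holes.
- battens: Two fixed light wooden battens (each 16 mm along x, 40 mm along y, 22 mm high, centred at x = +32 and -32 mm) that hold the blank off the table at the start; the 48 mm between them are free for the fingertips. Origin on the table between them, same yaw as the blank at the start.
- rig: The fixed rig: a dark steel base plate 170 x 290 x 12 mm (x, y, z) that carries the aluminium jig bar at y = -80 mm and the brass valve at y = +80 mm, joined by a copper pipe 14 mm thick whose axis is 30 mm above the table. Origin: centre of the base plate's underside, on the table; z up.
- jig_top (a point): Centre of the jig bar's flat top, 50 mm above the table; axes parallel to the rig's. The bar is 130 mm long (x) and 36 mm wide (y). Two steel pins, 8 mm in diameter, stand on it at x = +50 and -50 mm, 22 mm high, the top 8 mm tapering to 3 mm. Seated, the blank's underside centre is at this point and its long axis runs along the rig's x.
- valve_wheel (a joint): Opening angle of the valve wheel in rad about its upright axis: 0 is shut against the firm stop, it grows counter-clockwise seen from above (opening), up to 20; it starts 2.5 to 7.5 rad open. Two turns = 12.57. Turning takes about 0.08 N m (about 2 N at the handle); it stays where it is left. At 0 the handle stands on the rig's +x side of the axis.
- wheel_hub (a point): Top of the wheel's hub on the wheel's axis, 110 mm above the table. The dark steel wheel is 102 mm across, its rim 12 mm thick with the top 106 mm above the table.
- crank_handle: Black upright round crank handle on the wheel's rim, 18 mm in diameter, 50 mm tall, from 108 to 158 mm above the table, 45 mm from the wheel's axis. It spins freely on its own axis, so a gripper of fixed orientation can hold it and carry it round in circles. Origin: centre of its underside.
- handle_grip (a point): Point on the crank handle's own axis to grip, 138 mm above the table (20 mm below its top).
- paint_tin: Bystander: closed tin, 74 mm wide, 85 mm tall, on the table beyond the work. Origin at its foot.
- rinse_cup: Bystander: grey plastic cup, 72 mm wide, 85 mm tall. Origin at its foot.
- tape_roll: Bystander: pale roll of tape lying flat, 90 mm wide, 25 mm high. Origin at its foot.
Mind the look-alikes: they are no part of the job. Of the things like the blank, leave any that is grey or turquoise; of the rest the larger one is meant.

How it is judged (in metres and radians):
On the way, in this order (a step that is already met when the one before it is completed fails the run):
1. the blank lies flush on the jig, over both pins (horizontal distance between blank and jig_top below 0.005 m and z of blank in the frame of jig_top between -0.0025 and 0.0025 m and angle between the x axis of blank and the x axis of rig, either way round below 0.08 rad and angle between blank's own z axis and vertical below 0.035 rad and contact force between the fingers and blank below 0.2 N), for 0.2 s.
2. the valve wheel is wound shut to its stop (value of joint valve_wheel below 0.12 rad), for 0.1 s.
At the end, for the whole second after the job is handed in: Blank flush on the jig over both pins (within 5 mm sideways, 2.5 mm in height, 0.08 rad in direction, 0.035 rad of level); valve wheel two turns open from its stop within 0.26 rad, at rest; fingers hold the crank handle (over 2 N, TCP within 45 mm of its grip point) for the last second (horizontal distance between blank and jig_top below 0.005 m and z of blank in the frame of jig_top between -0.0025 and 0.0025 m and angle between the x axis of blank and the x axis of rig, either way round below 0.08 rad and angle between blank's own z axis and vertical below 0.035 rad and value of joint valve_wheel between 12.306 and 12.826 rad and velocity of joint valve_wheel between -0.15 and 0.15 rad/s and contact force between the fingers and crank_handle above 2 N and distance between the grasp point and handle_grip below 0.045 m); the arm keeps its last pose, push and grip.
It fails at once if the paint tin is pushed more than 30 mm (distance of paint_tin from where it was at the start of the episode above 0.03 m).
It fails at once if the rinse cup is pushed more than 30 mm (distance of rinse_cup from where it was at the start of the episode above 0.03 m).
It fails at once if the tape roll is pushed more than 30 mm (distance of tape_roll from where it was at the start of the episode above 0.03 m).
It fails at once if the blank is dropped (falls faster than 0.5 m/s out of the fingers) (linear speed of blank above 0.5 m/s and contact force between the fingers and blank below 0.05 N).
It also fails if it takes over 72 s, if anything falls off the work surface, if the arm or the gripper's body presses on something with over 40 N, if the wrist force passes 120 N, or if a joint passes its speed limit or range.

## Working session

There is one attempt and no reset: what is moved stays moved. The work goes in short steps, Python scripts to look and compute and a shell command to move; the robot and the scene stay as the last step left them, time stands still between calls to the robot, and variables do not carry over. Pictures are saved under pics/ and viewed, and the job is handed in when it is done.

```bash
mkdir -p pics; python3 - <<'E'
from station import env,get_image,get_calibration
import cv2
print(env.get_state())
for n in ["scene","top","wrist"]:
    im=get_image(n); cv2.imwrite(f"pics/{n}0.png",im[:,:,::-1]); print(n,get_calibration(n))
E
```

```text
{'t': 0.0, 'joint_pos': array([-1.20799011e+00,  2.38736021e-01, -1.42905198e-02,  1.31924903e+00,
       -1.86517648e-05,  1.57075727e+00]), 'joint_vel': array([ 4.48626266e-05,  9.33558343e-04, -2.24876247e-03,  3.06443577e-04,
       -8.72529796e-04, -1.98691789e-03]), 'joint_torque': array([-9.64306309e-04, -5.38777041e+01,  3.46435797e+01,  1.82540825e-02,
        2.43788230e-05,  2.37283712e-05]), 'eef_pos': array([ 186.16421658, -490.42422928,  249.3870026 ]), 'tool_rot': array([-7.25805725e-04,  9.83587733e-01,  1.80429001e-01, -1.42593672e-04]), 'force': array([0.0151611 , 1.25342896, 0.12105652]), 'torque': array([-0.02161278, -0.00085396, -0.03693288]), 'grip_width': 85.47720286750517}
scene {'intrinsics': array([[507.37600232,   0.        , 318.42599443],
       [  0.        , 507.37600232, 246.16364912],
       [  0.        ,   0.        ,   1.        ]]), 'R': array([[ 0.18014031,  0.98336162, -0.02343906],
       [ 0.54239511, -0.11918278, -0.83162672],
       [-0.82058334,  0.13709627, -0.55484016]]), 't': array([-124.66830234, -221.68847295, 1521.56333322])}
top {'in
[... 243 characters left out ...]
4101696e-01,  6.55583518e-04, -1.08449933e-01],
       [ 1.08427648e-01, -1.51450268e-02, -9.93988970e-01]]), 't': array([   8.97691623,  585.38490312, 1111.08940337])}
wrist {'intrinsics': array([[346.99312682,   0.        , 316.0945229 ],
       [  0.        , 346.99312682, 239.77600793],
       [  0.        ,   0.        ,   1.        ]]), 'T_tool_cam': array([[-1.11000148e-03, -9.58834925e-01, -2.83961890e-01,
         7.22076380e+01],
       [ 9.99999220e-01, -9.01948329e-04, -8.63429462e-04,
        -2.37281513e-01],
       [ 5.71767371e-04, -2.83962627e-01,  9.58835179e-01,
        -1.23491722e+02],
       [ 0.00000000e+00,  0.00000000e+00,  0.00000000e+00,
         1.00000000e+00]])}
```

View pics/scene0.png

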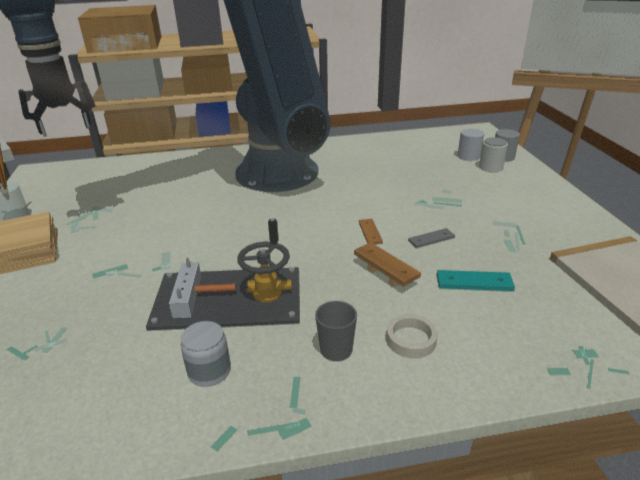

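View pics/top0.png

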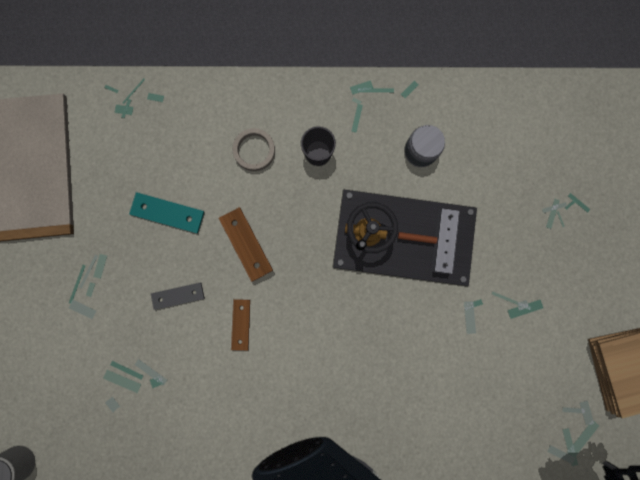

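View pics/wrist0.png

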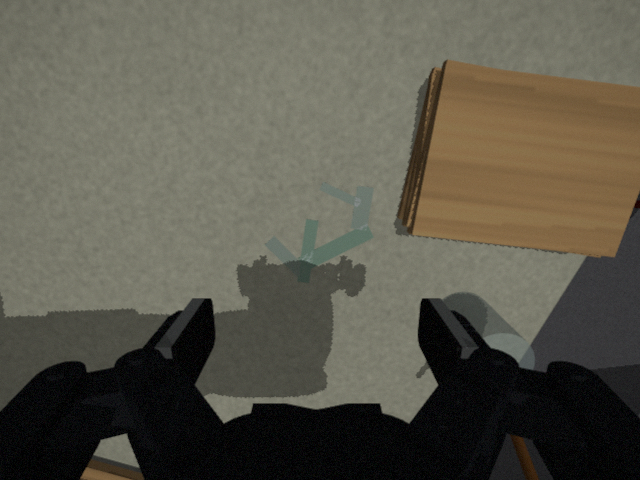

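The top view shows the large brown blank at about (246,245) and a smaller brown look-alike at (241,325). The jig bar is at (447,242), the wheel at (374,228) and the handle top near (362,245). Next I measure these.

```bash
cat > h.py <<'E'
import numpy as np,cv2
from station import env,get_image,get_calibration
from scipy.spatial.transform import Rotation as Ro
def cam(n,st=None):
    c=get_calibration(n);K=c["intrinsics"]
    if n!="wrist": R=c["R"];t=c["t"];return K,R,t
    st=st or env.get_state();q=st["tool_rot"];Rt=Ro.from_quat([q[1],q[2],q[3],q[0]]).as_matrix()
    T=c["T_tool_cam"];Rw=Rt@T[:3,:3];p=st["eef_pos"]+Rt@T[:3,3]
    return K,Rw.T,-Rw.T@p
def ray(C,uv,z):
    K,R,t=C;d=R.T@np.linalg.solve(K,[uv[0],uv[1],1.]);o=-R.T@t
    return o+d*(z-o[2])/d[2]
def proj(C,X):
    K,R,t=C;p=K@(R@np.asarray(X,float)+t);return p[:2]/p[2]
def tri(C1,u1,C2,u2):
    A=[];b=[]
    for (K,R,t),u in((C1,u1),(C2,u2)):
        d=R.T@np.linalg.solve(K,[u[0],u[1],1.]);d/=np.linalg.norm(d);P=np.eye(3)-np.outer(d,d);A.append(P);b.append(P@(-R.T@t))
    return np.linalg.lstsq(np.vstack(A),np.hstack(b),rcond=None)[0]
E
python3 - <<'E'
import cv2
a=cv2.imread("pics/top0.png");s=cv2.imread("pics/scene0.png")
z=lambda i,x,y,w,h,f:cv2.resize(i[y:y+h,x:x+w],None,fx=f,fy=f,interpolation=cv2.INTER_CUBIC)
cv2.imwrite("pics/z1.png",z(a,325,180,160,115,5));cv2.imwrite("pics/z2.png",z(a,205,200,80,90,6))
cv2.imwrite("pics/z3.png",z(s,145,210,170,130,4.5))
E
```

```text
(no output)
```

View pics/z1.png

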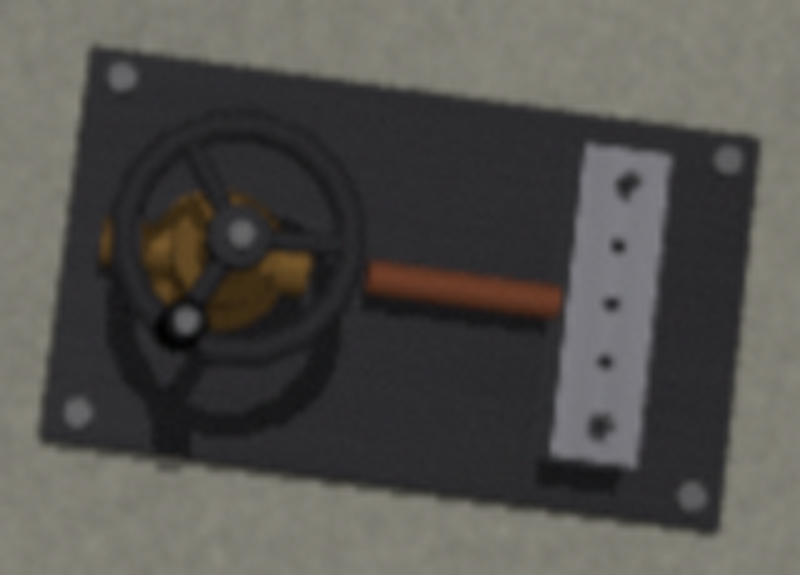

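View pics/z2.png

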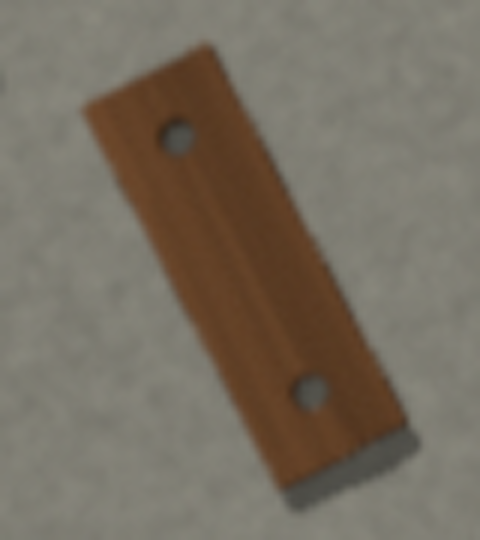

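View pics/z3.png

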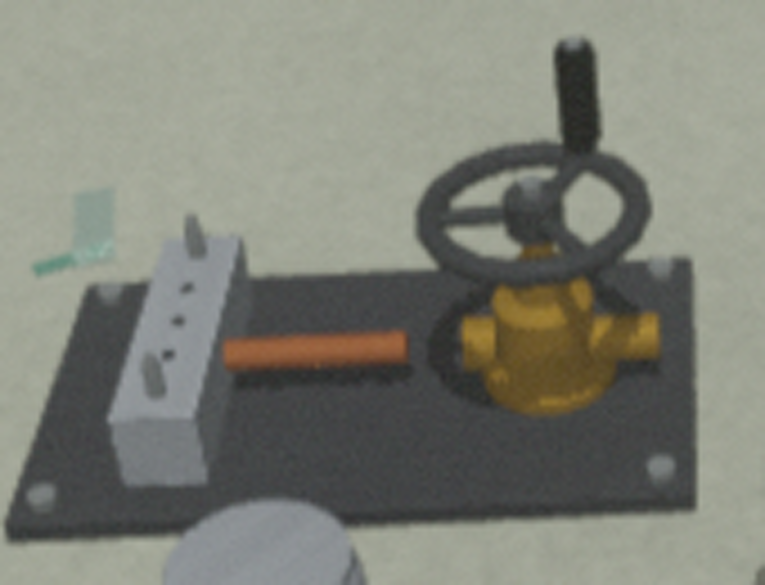

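```bash
python3 - <<'E'
from h import *
a=cv2.imread("pics/top0.png");C=cam("top")
hsv=cv2.cvtColor(a,cv2.COLOR_BGR2HSV)
m=cv2.inRange(hsv,(5,110,50),(18,255,255))
for c in cv2.findContours(m,cv2.RETR_EXTERNAL,cv2.CHAIN_APPROX_NONE)[0]:
    if cv2.contourArea(c)>300:
        r=cv2.minAreaRect(c);q=cv2.boxPoints(r);print("brown",r[0],[ray(C,p,34)[:2].round(1) for p in q],ray(C,r[0],34).round(1))
g=cv2.inRange(a,(95,85,85),(200,200,200))&0
g=((a[:,:,0]>95)&(a[:,:,0].astype(int)-a[:,:,1]>=0)).astype(np.uint8)*255
g[:,:425]=0;g=cv2.morphologyEx(g,cv2.MORPH_CLOSE,np.ones((5,5)))
for c in cv2.findContours(g,cv2.RETR_EXTERNAL,cv2.CHAIN_APPROX_NONE)[0]:
    if cv2.contourArea(c)>300:
        r=cv2.minAreaRect(c);q=cv2.boxPoints(r);print("bar?",r[0],[ray(C,p,50)[:2].round(1) for p in q],ray(C,r[0],50).round(1))
f=lambda u,v,s,x,y:((u+.5)/s-.5+x,(v+.5)/s-.5+y)
h=[ray(C,f(*p,6,205,200),34) for p in [(177,137),(311,392)]]
h2=[ray(C,f(*p,6,205,200),28) for p in [(177,137),(311,392)]]
print("holes",h,h2,np.linalg.norm(h[0]-h[1]),sum(h)/2,"yaw",np.degrees(np.arctan2(*(h[0]-h[1])[[1,0]])))
b=[ray(C,f(*p,5,325,180),12) for p in [(122,76),(728,159),(692,495),(77,411)]]
print("bolts",np.round(b,1),sum(b)/4)
S=cam("scene")
hub=ray(C,f(241,234,5,325,180),110);ht=ray(C,f(186,320,5,325,180),158);print(hub,ht,np.linalg.norm((hub-ht)[:2]))
print("tri hub",tri(C,f(241,234,5,325,180),S,f(535,187,4.5,145,210)),"handle",tri(C,f(186,320,5,325,180),S,f(575,43,4.5,145,210)))
pins=[(628,183),(600,427)]
P=[ray(C,f(*p,5,325,180),61) for p in pins];print("pins",P,np.linalg.norm(P[0]-P[1]),sum(P)/2)
print("yaw rig x",np.degrees(np.arctan2(*(P[0]-P[1])[[1,0]])))
E
```

```text
brown (240.34811401367188, 324.493408203125) [array([338.6, 196.3]), array([438.4, 193.5]), array([436.9, 160.8]), array([337.1, 163.9])] [387.5 178.6  34. ]
brown (34.98515319824219, 232.3514862060547) [array([578.6, 677.5]), array([593.2, 533.3]), array([574.5, 530.5]), array([559.9, 674.5])] [576.5 604.1  34. ]
brown (245.4130859375, 243.95840454101562) [array([606.7, 227. ]), array([629.5, 184.2]), array([497.8, 114.5]), array([475.7, 157. ])] [552.  170.5  34. ]
bar? (446.55487060546875, 240.50607299804688) [array([ 495.3, -217.5]), array([ 624.3, -235.1]), array([ 620.3, -270.2]), array([ 491.4, -252.3])] [ 557.4 -243.7   50. ]
bar? (434.5, 140.5) [array([ 801. , -204.8]), array([ 801. , -244.8]), array([ 734.5, -243.1]), array([ 734.5, -203.3])] [ 767.7 -224.    50. ]
holes [array([596.96287217, 194.5824485 ,  34.        ]), array([508.6722018 , 147.27145061,  34.        ])] [array([597.67986433, 195.47767869,  28.        ]), array([508.9219491, 147.9163053,  28.       ])] 100.1677243233318 [552.81753699 170.92694955  34.        ] yaw 28.184854596595287
bolts [[ 658.9  -46.3   12. ]
 [ 623.1 -305.2   12. ]
 [ 480.  -285.5   12. ]
 [ 515.9  -26.2   12. ]] [ 569.46624243 -165.80832739   12.        ]
[579.94274344 -86.0503745  110.        ] [542.56328531 -60.22930101 158.        ] 45.430735481282916
tri hub [579.78413209 -84.79620011 112.21143056] handle [542.56250394 -59.73339144 158.57038404]
pins [array([ 606.30838318, -249.87543276,   61.        ]), array([ 506.74385967, -235.77402765,   61.        ])] 100.55816210707765 [ 556.52612143 -242.8247302    61.        ]
yaw rig x -8.061232706193286
```

Cross-checks agree:
- The hole spacing comes out at 100.2 mm, the pins at 100.6 mm and the handle radius at 45.4 mm.
- Blank: about (552.6, 170.8), yaw 28.2°.
- Rig: yaw −8.0°.
- Jig: about (557, −243.5).
- Valve axis: about (580, −86).
- Wheel: about 2.68 rad open, the only value in range.

Next I move over the blank.

```bash
cat >> h.py <<'E'
def to(x,y,z,psi):
    "tool-frame shift and turn from measured pose to TCP x,y,z, tool down, tool x at yaw psi deg"
    s=env.get_state();q=s["tool_rot"];R=Ro.from_quat([q[1],q[2],q[3],q[0]])
    G=Ro.from_euler('z',psi,degrees=True)*Ro.from_euler('x',180,degrees=True)
    print("t",round(s["t"],2),"pos",s["eef_pos"].round(1),"psi",round(np.degrees(np.arctan2(*R.as_matrix()[[1,0],0])),2),"w",round(s["grip_width"],1),"F",s["force"].round(1))
    print("shift",R.inv().apply(np.array([x,y,z])-s["eef_pos"]).round(1),"turn",np.degrees((R.inv()*G).as_rotvec()).round(2))
E
python3 -c "
from h import *
to(552.6,170.8,180,28.2)"
```

```text
t 0.15 pos [ 186.2 -490.5  249.5] psi 20.79 w 85.6 F [ 0.   0.9 -0.4]
shift [ 577.3 -488.1   70.1] turn [-0.07 -0.01 -7.41]
```

```bash
A='{"x":577,"y":-488,"z":0,"rz":-7.4,"claw":1}'; true; python3 -m pendant '[{"x":577,"y":-488,"z":0,"rz":-7.4,"claw":1},{"x":577,"y":-488,"z":0,"rz":-7.4,"claw":1},{"x":577,"y":-488,"z":0,"rz":-7.4,"claw":1},{"x":577,"y":-488,"z":0,"rz":-7.4,"claw":1},{"x":577,"y":-488,"z":0,"rz":-7.4,"claw":1},{"x":577,"y":-488,"z":0,"rz":-7.4,"claw":1},{"x":577,"y":-488,"z":0,"rz":-7.4,"claw":1},{"x":577,"y":-488,"z":0,"rz":-7.4,"claw":1}]' 40
python3 -c "
from h import *
to(552.6,170.8,180,28.2)"
```

```text
t 0.15 pos [ 186.2 -490.5  249.5] psi 20.79 w 85.6 F [ 0.   0.9 -0.4]
shift [ 577.3 -488.1   70.1] turn [-0.07 -0.01 -7.41]$[0]: bad value
```

```bash
python3 -m pendant '[{"x":38,"y":-32,"z":0,"rx":0,"ry":0,"rz":-3,"claw":1},{"x":76,"y":-64,"z":0,"rx":0,"ry":0,"rz":-7.4,"claw":1},{"x":114,"y":-96,"z":0,"rx":0,"ry":0,"rz":-7.4,"claw":1},{"x":152,"y":-128,"z":0,"rx":0,"ry":0,"rz":-7.4,"claw":1},{"x":190,"y":-160,"z":0,"rx":0,"ry":0,"rz":-7.4,"claw":1},{"x":228,"y":-192,"z":0,"rx":0,"ry":0,"rz":-7.4,"claw":1},{"x":266,"y":-224,"z":0,"rx":0,"ry":0,"rz":-7.4,"claw":1},{"x":304,"y":-256,"z":0,"rx":0,"ry":0,"rz":-7.4,"claw":1}]' 40
python3 -c "
from h import *
to(552.6,170.8,180,28.2)"
```

```text
t: 0.95
eef_pos: [380.1, -141.7, 250.1]
tool_rot: [0.0, 0.97, 0.243, 0.0]
force: [0.4, -1.5, 0.6]
grip_width: 85.3
t 0.95 pos [ 380.1 -141.7  250.1] psi 28.17 w 85.3 F [ 0.4 -1.5  0.6]
shift [ 299.6 -194.1   70.2] turn [ 0.02 -0.02 -0.03]
```

```bash
python3 -m pendant '[{"x":40,"y":-26,"z":8,"claw":1},{"x":80,"y":-52,"z":18,"claw":1},{"x":120,"y":-78,"z":28,"claw":1},{"x":160,"y":-104,"z":40,"claw":1},{"x":200,"y":-130,"z":50,"claw":1},{"x":240,"y":-156,"z":60,"claw":1},{"x":280,"y":-180,"z":70,"claw":1},{"x":300,"y":-194,"z":70,"claw":1}]' 40
python3 -c "
from h import *
st=env.get_state();im=get_image('wrist')
cv2.imwrite('pics/w1.png',im[:,:,::-1]);C=cam('wrist',st)
hsv=cv2.cvtColor(im,cv2.COLOR_RGB2HSV)
m=cv2.inRange(hsv,(5,110,50),(18,255,255))
for c in cv2.findContours(m,cv2.RETR_EXTERNAL,cv2.CHAIN_APPROX_NONE)[0]:
    if cv2.contourArea(c)>2000:
        r=cv2.minAreaRect(c);print(r,[ray(C,p,34)[:2].round(1) for p in cv2.boxPoints(r)],ray(C,r[0],34))
to(552.6,170.8,33,28.2)"
```

```text
((13.538215637207031, 45.57006072998047), (42.324947357177734, 107.44893646240234), 16.389541625976562) [array([334.6, 181.7]), array([427.8, 177.5]), array([435.3, 145. ]), array([341.8, 146.7])] [386.6004008  162.73076401  34.        ]
t 1.0 pos [ 383.1 -136.1  250.1] psi 28.48 w 85.3 F [ 2.6  2.  -0.6]
shift [ 294.6 -188.6  218.3] turn [-0.09 -0.18  0.28]$[0]: bad value
```

View pics/w1.png

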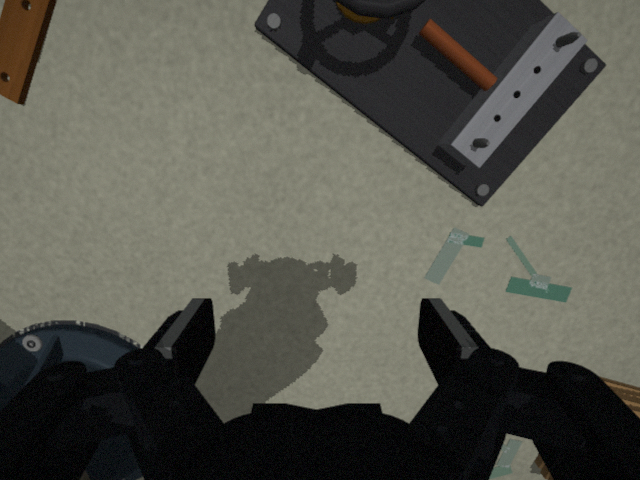

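```bash
python3 -m pendant '[{"x":40,"y":-26,"z":8,"rx":0,"ry":0,"rz":0,"claw":1},{"x":80,"y":-52,"z":18,"rx":0,"ry":0,"rz":0,"claw":1},{"x":120,"y":-78,"z":28,"rx":0,"ry":0,"rz":0,"claw":1},{"x":160,"y":-104,"z":40,"rx":0,"ry":0,"rz":0,"claw":1},{"x":200,"y":-130,"z":50,"rx":0,"ry":0,"rz":0,"claw":1},{"x":240,"y":-156,"z":60,"rx":0,"ry":0,"rz":0,"claw":1},{"x":280,"y":-182,"z":70,"rx":0,"ry":0,"rz":0,"claw":1},{"x":301,"y":-195,"z":70,"rx":0,"ry":0,"rz":0,"claw":1}]' 40
python3 -m pendant '[{"x":0,"y":0,"z":0,"rx":0,"ry":0,"rz":0,"claw":1},{"x":0,"y":0,"z":0,"rx":0,"ry":0,"rz":0,"claw":1},{"x":0,"y":0,"z":0,"rx":0,"ry":0,"rz":0,"claw":1}]'
python3 -c "
from h import *
st=env.get_state();im=get_image('wrist')
cv2.imwrite('pics/w2.png',im[:,:,::-1]);C=cam('wrist',st)
hsv=cv2.cvtColor(im,cv2.COLOR_RGB2HSV)
m=cv2.inRange(hsv,(5,110,50),(18,255,255))
for c in cv2.findContours(m,cv2.RETR_EXTERNAL,cv2.CHAIN_APPROX_NONE)[0]:
    if cv2.contourArea(c)>2000:
        r=cv2.minAreaRect(c);print(r,[ray(C,p,34)[:2].round(1) for p in cv2.boxPoints(r)],ray(C,r[0],34))
to(552.6,170.8,33,28.2)"
```

```text
t: 1.8
eef_pos: [553.4, 173.5, 178.0]
tool_rot: [-0.0, 0.97, 0.245, -0.001]
force: [0.7, -0.4, -0.6]
grip_width: 85.4
t: 2.1
eef_pos: [552.3, 169.6, 180.0]
tool_rot: [0.0, 0.97, 0.243, -0.0]
force: [0.1, 0.3, -0.3]
grip_width: 85.6
((226.42311096191406, 358.38458251953125), (36.09410095214844, 91.53763580322266), 29.744882583618164) [array([361.6, 203.2]), array([456.3, 199.6]), array([453.4, 168.3]), array([356.7, 169.4])] [408.82497906 185.21353431  34.        ]
((313.5, 222.0), (180.0, 65.0), 90.0) [array([606.6, 228.6]), array([629.3, 186.1]), array([500.1, 113. ]), array([473.7, 162.5])] [557.40535481 175.20342948  34.        ]
t 2.15 pos [552.4 169.4 180.2] psi 28.12 w 85.4 F [-0.3  0.2  0. ]
shift [  0.9  -1.1 147.2] turn [-0.    0.01 -0.08]
```

View pics/w2.png

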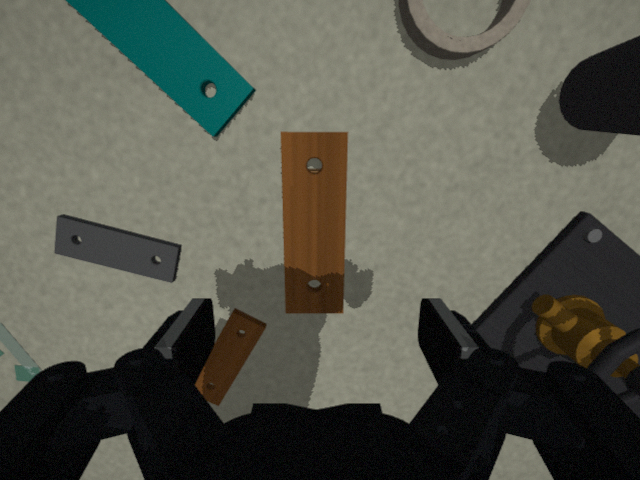

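```bash
python3 - <<'E'
from h import *
im=cv2.imread("pics/w2.png");C=cam("wrist",env.get_state())
for z in (34,):
    h=[ray(C,p,z) for p in [(314.5,164.5),(315,283.5)]];d=h[0]-h[1];print(h,np.linalg.norm(d),(h[0]+h[1])/2,np.degrees(np.arctan2(d[1],d[0])))
q=[ray(C,p,34) for p in [(281,132),(348,132),(344,313),(286,313)]];print(np.round(q,1),sum(q)/4)
E
```

```text
[array([597.61080121, 195.45211197,  34.        ]), array([511.08281642, 148.99584769,  34.        ])] 98.21036933248843 [554.34680881 172.22397983  34.        ] 28.231037202308816
[[606.8 228.5  34. ]
 [630.2 184.6  34. ]
 [498.5 113.9  34. ]
 [474.9 158.1  34. ]] [552.58450584 171.28262941  34.        ]
```

```bash
python3 -m pendant '[{"x":1,"y":-1.4,"z":35,"rx":0,"ry":0,"rz":-0.1,"claw":1},{"x":1,"y":-1.4,"z":70,"rx":0,"ry":0,"rz":-0.1,"claw":1},{"x":1,"y":-1.4,"z":105,"rx":0,"ry":0,"rz":-0.1,"claw":1},{"x":1,"y":-1.4,"z":130,"rx":0,"ry":0,"rz":-0.1,"claw":1},{"x":1,"y":-1.4,"z":147,"rx":0,"ry":0,"rz":-0.1,"claw":1},{"x":1,"y":-1.4,"z":147,"rx":0,"ry":0,"rz":-0.1,"claw":1},{"x":1,"y":-1.4,"z":147,"rx":0,"ry":0,"rz":-0.1,"claw":1}]' 40
python3 -m pendant '[{"x":0,"y":0,"z":0,"rx":0,"ry":0,"rz":0,"claw":-1},{"x":0,"y":0,"z":0,"rx":0,"ry":0,"rz":0,"claw":-1},{"x":0,"y":0,"z":0,"rx":0,"ry":0,"rz":0,"claw":-1},{"x":0,"y":0,"z":0,"rx":0,"ry":0,"rz":0,"claw":-1},{"x":0,"y":0,"z":0,"rx":0,"ry":0,"rz":0,"claw":-1},{"x":0,"y":0,"z":0,"rx":0,"ry":0,"rz":0,"claw":-1},{"x":0,"y":0,"z":0,"rx":0,"ry":0,"rz":0,"claw":-1},{"x":0,"y":0,"z":0,"rx":0,"ry":0,"rz":0,"claw":-1}]' 40
```

```text
t: 2.85
eef_pos: [553.2, 171.5, 33.8]
tool_rot: [-0.0, 0.97, 0.244, 0.0]
force: [0.3, 0.8, 0.5]
grip_width: 85.6
t: 3.65
eef_pos: [553.7, 172.3, 34.3]
tool_rot: [-0.0, 0.97, 0.244, 0.001]
force: [-1.4, -1.2, 6.4]
grip_width: 49.0
```

```bash
python3 -m pendant '[{"x":0,"y":0,"z":-5,"rx":0,"ry":0,"rz":0,"claw":-1},{"x":0,"y":0,"z":-20,"rx":0,"ry":0,"rz":0,"claw":-1},{"x":0,"y":0,"z":-45,"rx":0,"ry":0,"rz":0,"claw":-1},{"x":0,"y":0,"z":-75,"rx":0,"ry":0,"rz":0,"claw":-1},{"x":0,"y":0,"z":-105,"rx":0,"ry":0,"rz":0,"claw":-1},{"x":0,"y":0,"z":-130,"rx":0,"ry":0,"rz":0,"claw":-1},{"x":0,"y":0,"z":-150,"rx":0,"ry":0,"rz":0,"claw":-1},{"x":0,"y":0,"z":-150,"rx":0,"ry":0,"rz":0,"claw":-1}]' 40
python3 -c "
from h import *
st=env.get_state();im=get_image('wrist')
cv2.imwrite('pics/w3.png',im[:,:,::-1])
to(557,-243.5,183,-8)"
```

```text
t: 4.45
eef_pos: [554.4, 172.7, 186.2]
tool_rot: [-0.0, 0.97, 0.244, 0.003]
force: [0.5, 0.0, -1.6]
grip_width: 49.2
t 4.5 pos [553.7 172.4 184.3] psi 28.29 w 48.8 F [-0.3 -0.5 -1.4]
shift [-194.2  367.8    0.9] turn [-3.000e-02 -1.500e-01  3.629e+01]
```

View pics/w3.png

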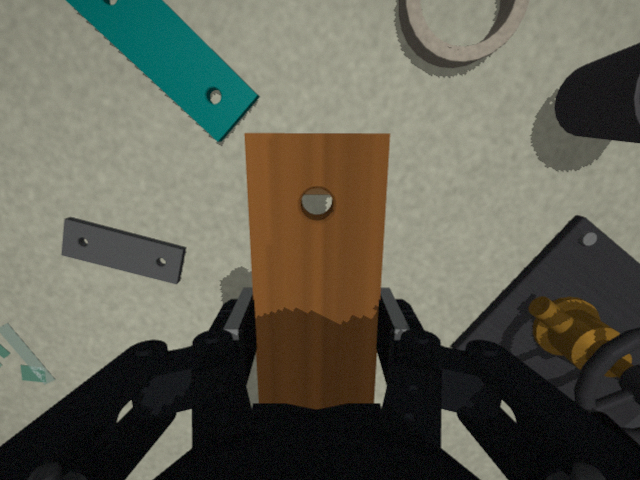

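```bash
python3 -m pendant '[{"x":-10,"y":13,"z":-15,"rx":0,"ry":0,"rz":2,"claw":-1},{"x":-35,"y":46,"z":-30,"rx":0,"ry":0,"rz":8,"claw":-1},{"x":-65,"y":85,"z":-30,"rx":0,"ry":0,"rz":15,"claw":-1},{"x":-95,"y":124,"z":-30,"rx":0,"ry":0,"rz":22,"claw":-1},{"x":-125,"y":163,"z":-30,"rx":0,"ry":0,"rz":29,"claw":-1},{"x":-155,"y":202,"z":-30,"rx":0,"ry":0,"rz":34,"claw":-1},{"x":-182,"y":238,"z":-30,"rx":0,"ry":0,"rz":36.2,"claw":-1},{"x":-204,"y":267,"z":-30,"rx":0,"ry":0,"rz":36.2,"claw":-1}]' 40
python3 -m pendant '[{"x":0,"y":0,"z":0,"rx":0,"ry":0,"rz":0,"claw":-1},{"x":0,"y":0,"z":0,"rx":0,"ry":0,"rz":0,"claw":-1},{"x":0,"y":0,"z":0,"rx":0,"ry":0,"rz":0,"claw":-1},{"x":0,"y":0,"z":0,"rx":0,"ry":0,"rz":0,"claw":-1}]' 40
python3 -c "
from h import *
st=env.get_state();im=get_image('wrist');np.savez('w4.npz',**st)
cv2.imwrite('pics/w4.png',im[:,:,::-1])
to(557,-243.5,183,-8)"
```

```text
t: 5.3
eef_pos: [498.2, -162.3, 212.5]
tool_rot: [-0.0, 0.997, -0.071, -0.001]
force: [0.1, 0.7, -1.3]
grip_width: 48.9
t: 5.7
eef_pos: [499.9, -158.7, 212.8]
tool_rot: [-0.0, 0.998, -0.068, -0.0]
force: [0.5, -0.5, -0.8]
grip_width: 48.9
t 5.75 pos [ 500.  -158.7  212.9] psi -7.83 w 49.3 F [-0.7 -0.1 -1.9]
shift [68.1 76.3 29.8] turn [-0.01  0.03  0.17]
```

View pics/w4.png

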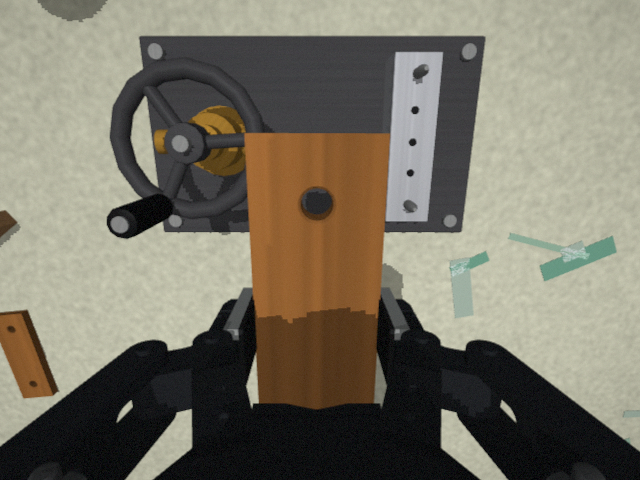

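```bash
python3 - <<'E'
from h import *
im=cv2.imread("pics/w4.png");st=dict(np.load("w4.npz"));C=cam("wrist",st)
cv2.imwrite("pics/z4.png",cv2.resize(im[40:230,375:455],None,fx=3.1,fy=3.1,interpolation=cv2.INTER_CUBIC))
b=cv2.inRange(im,(120,120,120),(255,255,255));b[:,:380]=0;b[:,450:]=0;b[:50]=0;b[226:]=0
b[cv2.cvtColor(im,cv2.COLOR_BGR2HSV)[:,:,1]>60]=0
b=cv2.morphologyEx(b,cv2.MORPH_CLOSE,np.ones((9,9)))
c=max(cv2.findContours(b,0,1)[0],key=cv2.contourArea)
q=cv2.approxPolyDP(cv2.convexHull(c),6,True)[:,0];print(q.tolist())
Q=[ray(C,p,50) for p in q];print(np.round(Q,1),np.mean(Q,0))
for p in [(415,110),(412.3,142),(410,173)]: print("vac",ray(C,p,50).round(1))
# hub & handle
hub=ray(C,(180,143.5),110);ht=ray(C,(123,224),158);print(hub,ht,np.linalg.norm((hub-ht)[:2]),np.degrees(np.arctan2(*(ht-hub)[[1,0]])))
c=get_calibration("wrist");T=c["T_tool_cam"];Ct=(c["intrinsics"],T[:3,:3].T,-T[:3,:3].T@T[:3,3])
for z in(-1,0,1): print("tool z",z,"hole",ray(Ct,(317.5,202.5),z).round(1),"corners",ray(Ct,(245.5,133),z).round(1),ray(Ct,(390,133),z).round(1))
E
```

```text
[[442, 52], [427, 219], [386, 220], [395, 53]]
[[ 618.2 -268.9   50. ]
 [ 492.5 -251.9   50. ]
 [ 496.4 -217.5   50. ]
 [ 622.3 -234.4   50. ]] [ 557.34746951 -243.14566008   50.        ]
vac [ 580.5 -246.8   50. ]
vac [ 556.9 -243.3   50. ]
vac [ 532.9 -240.    50. ]
[579.15977876 -82.91924553 110.        ] [541.6462421 -60.980893  158.       ] 43.457528059568574 149.68040751912878
tool z -1 hole [49.7  0.2 -1. ] corners [ 73.4 -24.1  -1. ] [73.3 24.7 -1. ]
tool z 0 hole [49.5  0.2  0. ] corners [ 73.4 -24.3   0. ] [73.3 24.9  0. ]
tool z 1 hole [49.3  0.2  1. ] corners [ 73.4 -24.5   1. ] [73.4 25.1  1. ]
```

View pics/z4.png

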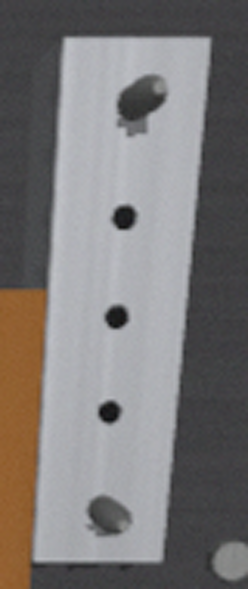

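```bash
python3 -m pendant '[{"x":23,"y":25,"z":0,"rx":0,"ry":0,"rz":0,"claw":-1},{"x":46,"y":50,"z":0,"rx":0,"ry":0,"rz":0.1,"claw":-1},{"x":69,"y":76,"z":15,"rx":0,"ry":0,"rz":0.1,"claw":-1},{"x":69,"y":76,"z":45,"rx":0,"ry":0,"rz":0.1,"claw":-1},{"x":69,"y":76,"z":75,"rx":0,"ry":0,"rz":0.1,"claw":-1},{"x":69,"y":76,"z":100,"rx":0,"ry":0,"rz":0.1,"claw":-1},{"x":69,"y":76,"z":118,"rx":0,"ry":0,"rz":0.1,"claw":-1},{"x":69,"y":76,"z":118,"rx":0,"ry":0,"rz":0.1,"claw":-1}]' 40
python3 -m pendant '[{"x":0,"y":0,"z":0,"rx":0,"ry":0,"rz":0,"claw":-1},{"x":0,"y":0,"z":0,"rx":0,"ry":0,"rz":0,"claw":-1},{"x":0,"y":0,"z":0,"rx":0,"ry":0,"rz":0,"claw":-1}]' 40
python3 -c "
from h import *
to(557.9,-243.2,62,-7.9)
im=get_image('wrist');cv2.imwrite('pics/w5.png',im[:,:,::-1])
im=get_image('scene');cv2.imwrite('pics/s5.png',cv2.resize(im[190:340,120:320,::-1],None,fx=4,fy=4))
to(557.9,-243.2,62,-7.9)"
```

```text
t: 6.55
eef_pos: [556.5, -242.7, 92.3]
tool_rot: [-0.001, 0.998, -0.069, -0.002]
force: [-1.0, 0.3, -0.8]
grip_width: 48.9
t: 6.85
eef_pos: [558.7, -244.5, 96.3]
tool_rot: [0.0, 0.998, -0.07, 0.001]
force: [0.6, 0.3, -1.0]
grip_width: 49.1
t 6.85 pos [ 558.7 -244.5   96.3] psi -7.99 w 49.1 F [ 0.6  0.3 -1. ]
shift [-1.  -1.2 34.3] turn [ 0.03 -0.12 -0.09]
t 6.95 pos [ 558.3 -244.5   96. ] psi -8.01 w 48.9 F [-0.6 -0.3 -1.7]
shift [-0.7 -1.3 34. ] turn [ 0.02 -0.09 -0.11]
```

View pics/w5.png

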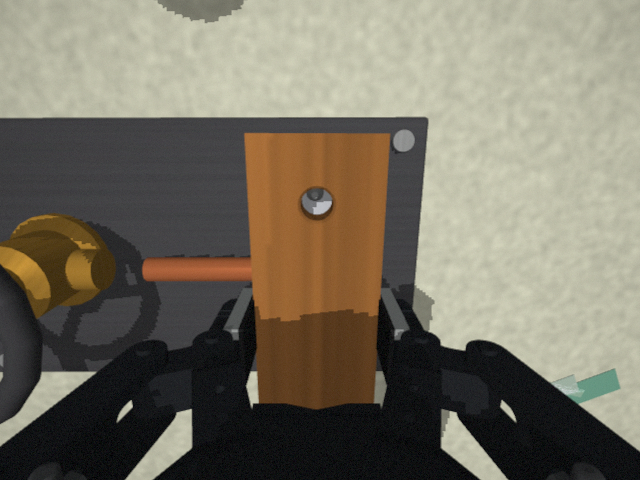

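View pics/s5.png

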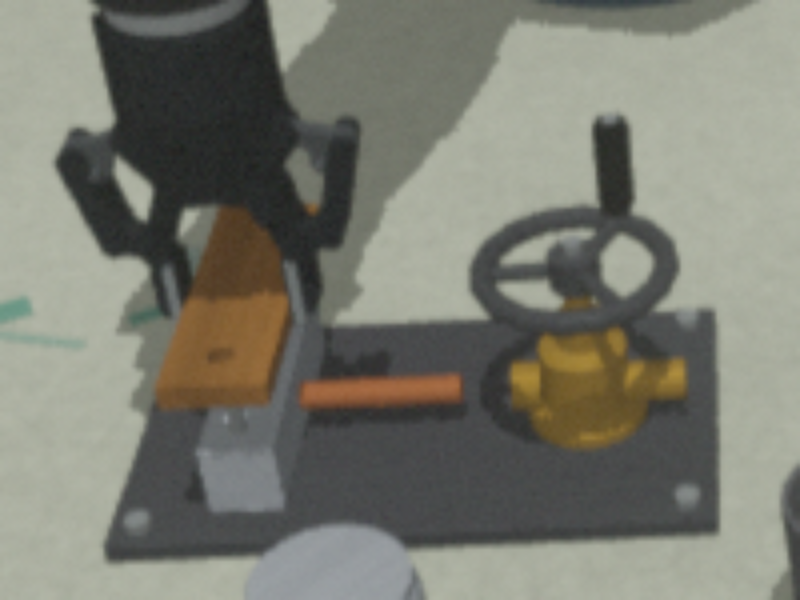

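```bash
python3 - <<'E'
from h import *
im=cv2.imread("pics/w5.png");C=cam("wrist")
for d in((0,0),(-1,0),(0,-1)):
  print("tip pred",proj(C,[606.6+d[0],-250.2+d[1],72]),"base",proj(C,[606.6+d[0],-250.2+d[1],50]))
cv2.imwrite("pics/z5.png",cv2.resize(im[180:225,290:345],None,fx=12,fy=12,interpolation=cv2.INTER_CUBIC))
E
```

```text
tip pred [314.1721541  194.44295415] base [314.4199366  187.33978884]
tip pred [314.50416199 196.74866315] base [314.71020826 189.3702229 ]
tip pred [316.4913008  194.11520344] base [316.44991784 187.05123769]
```

View pics/z5.png

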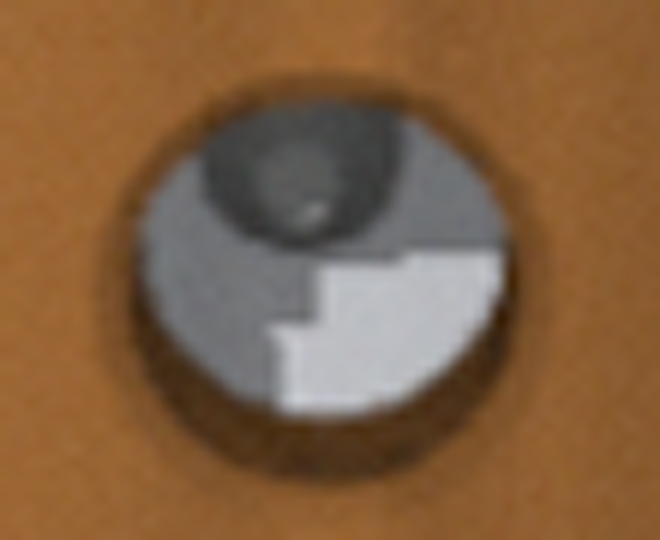

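The pin tip in the hole is at about (315,195), where my jig estimate predicted (314,194). I make a 1 mm correction and lower slowly.

```bash
python3 -m pendant '[{"x":-0.8,"y":-1.1,"z":0,"rx":0,"ry":0,"rz":0,"claw":-1},{"x":-0.8,"y":-1.1,"z":6,"rx":0,"ry":0,"rz":0,"claw":-1},{"x":-0.8,"y":-1.1,"z":12,"rx":0,"ry":0,"rz":0,"claw":-1},{"x":-0.8,"y":-1.1,"z":17,"rx":0,"ry":0,"rz":0,"claw":-1},{"x":-0.8,"y":-1.1,"z":21,"rx":0,"ry":0,"rz":0,"claw":-1},{"x":-0.8,"y":-1.1,"z":24,"rx":0,"ry":0,"rz":0,"claw":-1},{"x":-0.8,"y":-1.1,"z":26,"rx":0,"ry":0,"rz":0,"claw":-1},{"x":-0.8,"y":-1.1,"z":26,"rx":0,"ry":0,"rz":0,"claw":-1}]' 40
python3 -c "
from h import *
to(557.7,-243.3,62,-8)
im=get_image('wrist');cv2.imwrite('pics/w6.png',cv2.resize(im[180:225,290:345,::-1],None,fx=12,fy=12))
to(557.7,-243.3,62,-8)"
```

```text
t: 7.75
eef_pos: [557.0, -243.1, 68.7]
tool_rot: [-0.0, 0.998, -0.07, -0.0]
force: [-0.7, 1.1, -1.0]
grip_width: 48.9
t 7.75 pos [ 557.  -243.1   68.7] psi -8.02 w 48.9 F [-0.7  1.1 -1. ]
shift [0.7 0.1 6.7] turn [-0.01  0.03 -0.02]
t 7.8 pos [ 557.2 -243.2   68.9] psi -8.02 w 49.1 F [ 0.4 -0.5 -1. ]
shift [0.5 0.1 6.9] turn [-0.01  0.01 -0.02]
```

View pics/w6.png

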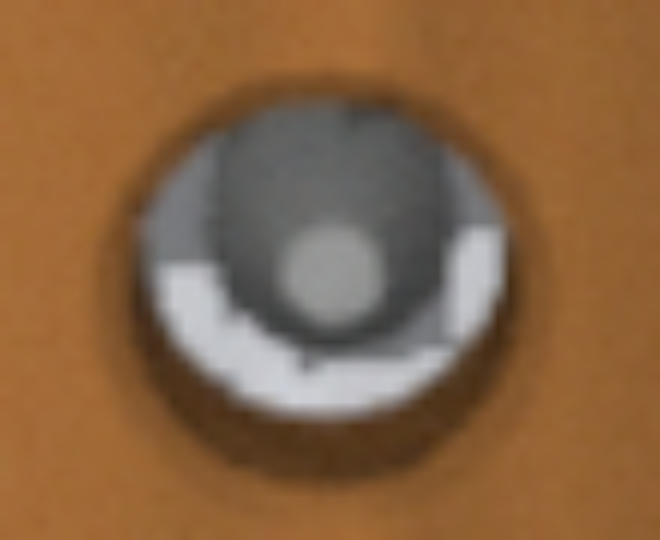

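```bash
python3 -m pendant '[{"x":0.4,"y":0,"z":2,"rx":0,"ry":0,"rz":0,"claw":-1},{"x":0.4,"y":0,"z":3.5,"rx":0,"ry":0,"rz":0,"claw":-1},{"x":0.4,"y":0,"z":5,"rx":0,"ry":0,"rz":0,"claw":-1},{"x":0.4,"y":0,"z":6,"rx":0,"ry":0,"rz":0,"claw":-1},{"x":0.4,"y":0,"z":6,"rx":0,"ry":0,"rz":0,"claw":-1}]' 40
```

```text
t: 8.3
eef_pos: [557.5, -243.1, 62.8]
tool_rot: [-0.0, 0.998, -0.07, -0.0]
force: [0.1, -0.7, -1.3]
grip_width: 48.9
```

```bash
python3 -m pendant '[{"x":0,"y":0,"z":0.5,"rx":0,"ry":0,"rz":0,"claw":-1},{"x":0,"y":0,"z":1,"rx":0,"ry":0,"rz":0,"claw":-1},{"x":0,"y":0,"z":1,"rx":0,"ry":0,"rz":0,"claw":-1}]' 40
python3 -m pendant '[{"x":0,"y":0,"z":0.5,"rx":0,"ry":0,"rz":0,"claw":-1},{"x":0,"y":0,"z":0.5,"rx":0,"ry":0,"rz":0,"claw":-1}]' 40
```

```text
t: 8.6
eef_pos: [557.6, -243.2, 62.3]
tool_rot: [-0.0, 0.998, -0.07, 0.0]
force: [-1.1, 0.8, 2.2]
grip_width: 49.0
t: 8.8
eef_pos: [557.6, -243.2, 62.3]
tool_rot: [0.0, 0.998, -0.07, 0.0]
force: [-4.1, 0.9, 8.4]
grip_width: 49.2
```

```bash
python3 -m pendant '[{"x":0,"y":0,"z":0,"rx":0,"ry":0,"rz":0,"claw":0.6},{"x":0,"y":0,"z":0,"rx":0,"ry":0,"rz":0,"claw":0.6},{"x":0,"y":0,"z":0,"rx":0,"ry":0,"rz":0,"claw":0.6},{"x":0,"y":0,"z":0,"rx":0,"ry":0,"rz":0,"claw":0.6},{"x":0,"y":0,"z":0,"rx":0,"ry":0,"rz":0,"claw":0.6},{"x":0,"y":0,"z":0,"rx":0,"ry":0,"rz":0,"claw":0.6}]' 40
python3 -m pendant '[{"x":0,"y":0,"z":-5,"rx":0,"ry":0,"rz":0,"claw":0.6},{"x":0,"y":0,"z":-30,"rx":0,"ry":0,"rz":0,"claw":0.6},{"x":0,"y":0,"z":-70,"rx":0,"ry":0,"rz":0,"claw":0.6},{"x":0,"y":0,"z":-110,"rx":0,"ry":0,"rz":0,"claw":0.6},{"x":-15,"y":0,"z":-145,"rx":0,"ry":0,"rz":0,"claw":0.6},{"x":-30,"y":0,"z":-145,"rx":0,"ry":0,"rz":0,"claw":0.6},{"x":-30,"y":0,"z":-145,"rx":0,"ry":0,"rz":0,"claw":0.6},{"x":-30,"y":0,"z":-145,"rx":0,"ry":0,"rz":0,"claw":0.6}]' 40
python3 -c "
from h import *
to(557.7,-243.3,62,-8)
st=env.get_state();np.savez('w7.npz',**st)
im=get_image('wrist');cv2.imwrite('pics/w7.png',im[:,:,::-1])
im=get_image('scene');cv2.imwrite('pics/s7.png',cv2.resize(im[190:340,120:320,::-1],None,fx=4,fy=4))
im=get_image('top');cv2.imwrite('pics/t7.png',im[:,:,::-1])
"
```

```text
t: 9.4
eef_pos: [557.6, -243.2, 61.4]
tool_rot: [-0.0, 0.998, -0.07, -0.0]
force: [0.4, -0.3, -0.1]
grip_width: 68.2
t: 10.2
eef_pos: [527.9, -239.1, 206.6]
tool_rot: [-0.0, 0.998, -0.07, 0.0]
force: [0.5, -0.5, -0.3]
grip_width: 68.4
t 10.2 pos [ 527.9 -239.1  206.6] psi -8.03 w 68.4 F [ 0.5 -0.5 -0.3]
shift [3.010e+01 1.000e-01 1.446e+02] turn [-0.01 -0.01 -0.03]
```

View pics/w7.png

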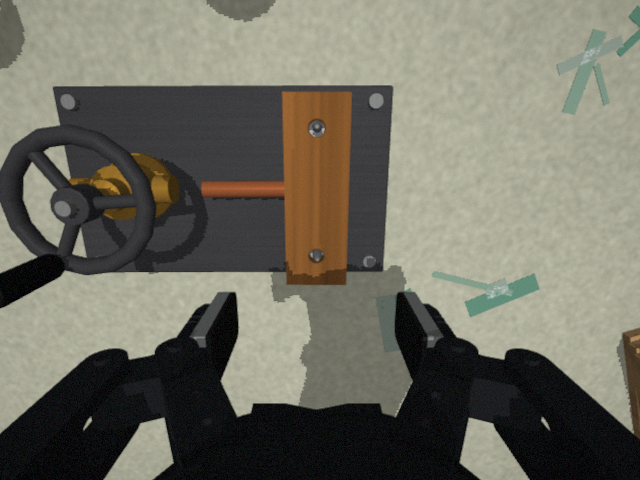

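View pics/s7.png

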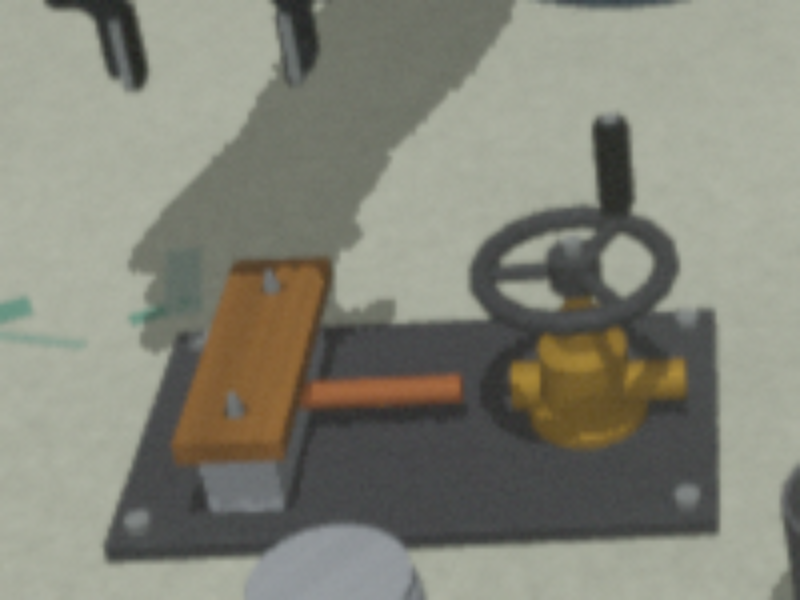

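The blank lies flush, with both pins standing through its holes, so I go to the handle.

```bash
python3 -m pendant '[{"x":-2,"y":-30,"z":0,"rx":0,"ry":0,"rz":0,"claw":1},{"x":-4,"y":-65,"z":0,"rx":0,"ry":0,"rz":0,"claw":1},{"x":-6,"y":-100,"z":0,"rx":0,"ry":0,"rz":0,"claw":1},{"x":-8,"y":-135,"z":0,"rx":0,"ry":0,"rz":0,"claw":1},{"x":-10,"y":-165,"z":0,"rx":0,"ry":0,"rz":0,"claw":1},{"x":-10.7,"y":-179,"z":0,"rx":0,"ry":0,"rz":0,"claw":1},{"x":-10.7,"y":-179,"z":0,"rx":0,"ry":0,"rz":0,"claw":1},{"x":-10.7,"y":-179,"z":0,"rx":0,"ry":0,"rz":0,"claw":1}]' 40
python3 -c "
from h import *
to(542.3,-60.3,142,-8)
im=get_image('wrist');cv2.imwrite('pics/w8.png',im[:,:,::-1])
im=get_image('scene');cv2.imwrite('pics/s8.png',cv2.resize(im[170:320,180:380,::-1],None,fx=4,fy=4))
"
```

```text
t: 11.15
eef_pos: [541.4, -68.8, 206.1]
tool_rot: [-0.003, 0.998, -0.064, -0.0]
force: [-0.6, 1.6, -0.1]
grip_width: 85.6
t 11.15 pos [541.4 -68.8 206.1] psi -7.39 w 85.6 F [-0.6  1.6 -0.1]
shift [-0.1 -8.1 64.2] turn [-0.35  0.04  0.61]
```

View pics/w8.png

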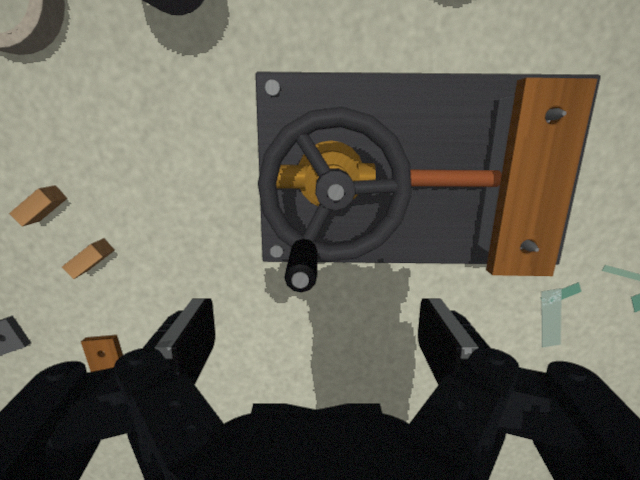

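View pics/s8.png

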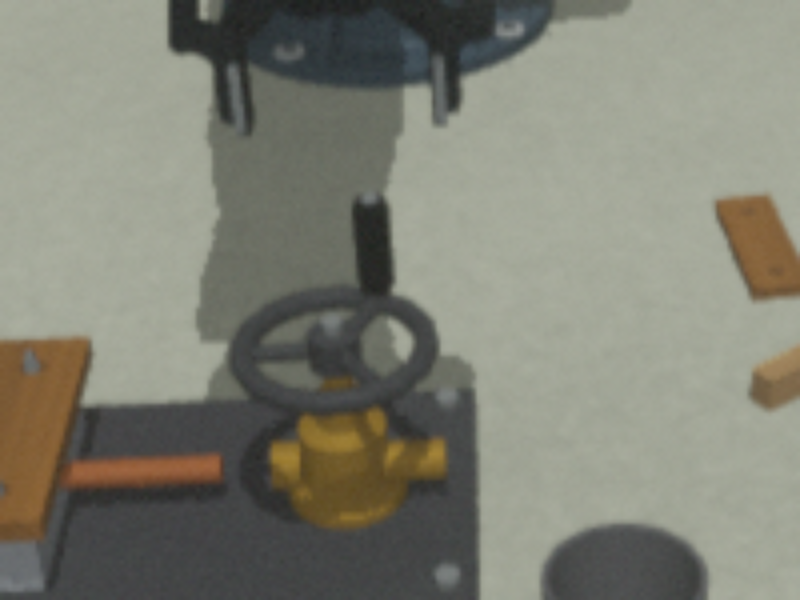

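```bash
python3 -m pendant '[{"x":0,"y":0,"z":0,"rx":0,"ry":0,"rz":0,"claw":1},{"x":0,"y":0,"z":0,"rx":0,"ry":0,"rz":0,"claw":1}]' 40
python3 -c "
from h import *
st=env.get_state();C=cam('wrist',st)
im=get_image('wrist');cv2.imwrite('pics/w9.png',im[:,:,::-1])
to(542.3,-60.3,142,-8)
b=cv2.inRange(im,(90,90,90),(255,255,255));b=b[220:320,270:360];
n,l,s,c=cv2.connectedComponentsWithStats(b)
for i in range(1,n):
  if 30<s[i][4]<700: p=c[i]+[270,220];print(p,s[i],ray(C,p,158).round(1))
b=cv2.inRange(im,(90,90,90),(255,255,255));b=b[150:230,300:370];
n,l,s,c=cv2.connectedComponentsWithStats(b)
for i in range(1,n):
  if 30<s[i][4]<700: p=c[i]+[300,150];print('hub',p,s[i],ray(C,p,110).round(1))
"
```

```text
t: 11.45
eef_pos: [541.2, -69.0, 206.5]
tool_rot: [-0.003, 0.998, -0.065, 0.0]
force: [-0.2, -0.8, -0.1]
grip_width: 85.4
t 11.5 pos [541.2 -68.8 206.5] psi -7.38 w 85.4 F [-0.3 -0.3  0.4]
shift [ 0.  -8.2 64.5] turn [-0.37  0.01  0.62]
[275.94308943 250.87804878] [  0  25  13  12 123] [558.9 -49.5 158. ]
[299.53731343 279.19402985] [ 22  52  16  15 201] [541.5 -59.4 158. ]
hub [335.05769231 191.5       ] [ 27  34  17  16 208] [578.3 -85.  110. ]
```

View pics/w9.png

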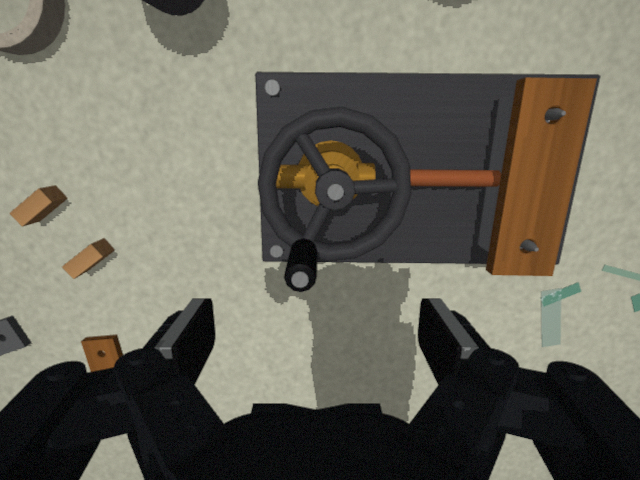

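```bash
python3 -c "
from station import env
s=env.get_state();print(s['joint_pos'].round(4),s['joint_vel'].round(4))"
```

```text
[-0.1299  0.2909 -0.0531  1.2269  0.0064  3.1406] [ 0.0048 -0.0002 -0.0005  0.0002  0.0006 -0.0005]
```

Joint 6 has run to its 3.14 limit, which is why the arm stopped 8 mm short. I turn the tool to yaw 20° to get away from it.

```bash
python3 -m pendant '[{"x":0,"y":-3,"z":0,"rx":-0.4,"ry":0,"rz":-7,"claw":1},{"x":0,"y":-6,"z":0,"rx":-0.4,"ry":0,"rz":-14,"claw":1},{"x":0,"y":-8,"z":0,"rx":-0.4,"ry":0,"rz":-21,"claw":1},{"x":0,"y":-8.5,"z":0,"rx":-0.4,"ry":0,"rz":-27.4,"claw":1},{"x":0,"y":-8.5,"z":0,"rx":-0.4,"ry":0,"rz":-27.4,"claw":1},{"x":0,"y":-8.5,"z":0,"rx":-0.4,"ry":0,"rz":-27.4,"claw":1}]' 40
python3 -c "
from h import *
to(542,-60,142,20);print(env.get_state()['joint_pos'])"
```

```text
t: 12.1
eef_pos: [542.3, -60.0, 206.6]
tool_rot: [0.0, 0.985, 0.173, 0.001]
force: [-0.5, -0.1, -0.6]
grip_width: 85.7
t 12.1 pos [542.3 -60.  206.6] psi 19.88 w 85.7 F [-0.5 -0.1 -0.6]
shift [-0.4 -0.1 64.6] turn [ 0.06 -0.07 -0.12]
[-1.09971213e-01  2.89701507e-01 -5.44635152e-02  1.22501655e+00
 -3.42120138e-04  2.68473140e+00]
```

```bash
python3 -m pendant '[{"x":0,"y":0,"z":20,"rx":0,"ry":0,"rz":0,"claw":1},{"x":0,"y":0,"z":40,"rx":0,"ry":0,"rz":0,"claw":1},{"x":0,"y":0,"z":55,"rx":0,"ry":0,"rz":0,"claw":1},{"x":0,"y":0,"z":65,"rx":0,"ry":0,"rz":0,"claw":1},{"x":0,"y":0,"z":65,"rx":0,"ry":0,"rz":0,"claw":1}]' 40
python3 -m pendant '[{"x":0,"y":0,"z":0,"rx":0,"ry":0,"rz":0,"claw":-1},{"x":0,"y":0,"z":0,"rx":0,"ry":0,"rz":0,"claw":-1},{"x":0,"y":0,"z":0,"rx":0,"ry":0,"rz":0,"claw":-1},{"x":0,"y":0,"z":0,"rx":0,"ry":0,"rz":0,"claw":-1},{"x":0,"y":0,"z":0,"rx":0,"ry":0,"rz":0,"claw":-1},{"x":0,"y":0,"z":0,"rx":0,"ry":0,"rz":0,"claw":-1},{"x":0,"y":0,"z":0,"rx":0,"ry":0,"rz":0,"claw":-1},{"x":0,"y":0,"z":0,"rx":0,"ry":0,"rz":0,"claw":-1}]' 40
python3 -m pendant '[{"x":0,"y":0,"z":0,"rx":0,"ry":0,"rz":0,"claw":-1},{"x":0,"y":0,"z":0,"rx":0,"ry":0,"rz":0,"claw":-1},{"x":0,"y":0,"z":0,"rx":0,"ry":0,"rz":0,"claw":-1}]' 40
python3 -c "
from h import *
to(542,-60,142,20)
im=get_image('scene');cv2.imwrite('pics/s9.png',cv2.resize(im[170:320,180:380,::-1],None,fx=4,fy=4))
im=get_image('wrist');cv2.imwrite('pics/w10.png',im[:,:,::-1])
"
```

```text
t: 12.6
eef_pos: [541.7, -59.8, 140.4]
tool_rot: [0.0, 0.985, 0.173, -0.0]
force: [-0.7, 1.1, -0.2]
grip_width: 85.7
t: 13.4
eef_pos: [542.5, -59.7, 142.0]
tool_rot: [0.0, 0.985, 0.174, 0.001]
force: [-1.5, 1.3, 5.7]
grip_width: 17.4
t: 13.7
eef_pos: [542.5, -59.7, 142.0]
tool_rot: [0.0, 0.985, 0.174, 0.001]
force: [-1.0, 1.7, 5.4]
grip_width: 17.0
t 13.7 pos [542.5 -59.7 142. ] psi 20.08 w 17.0 F [-1.   1.7  5.4]
shift [-0.6  0.1  0. ] turn [ 0.06 -0.11  0.08]
```

View pics/s9.png

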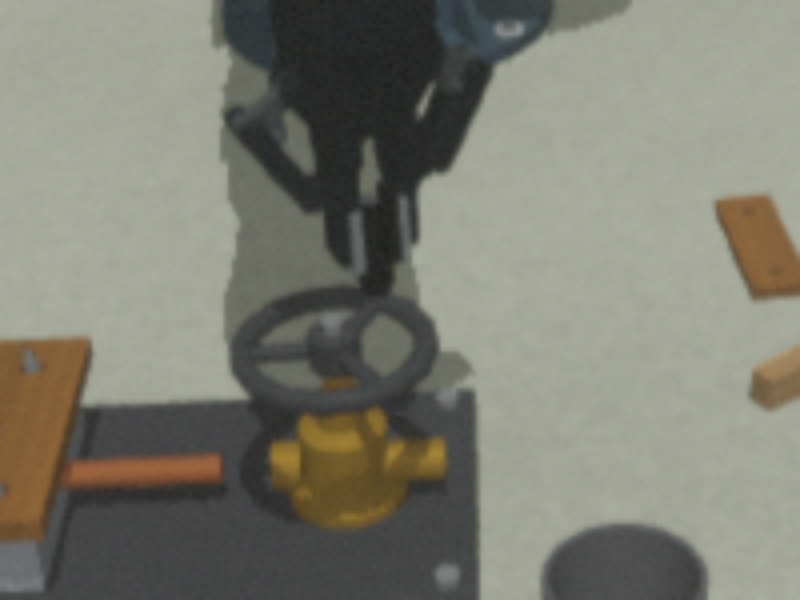

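View pics/w10.png

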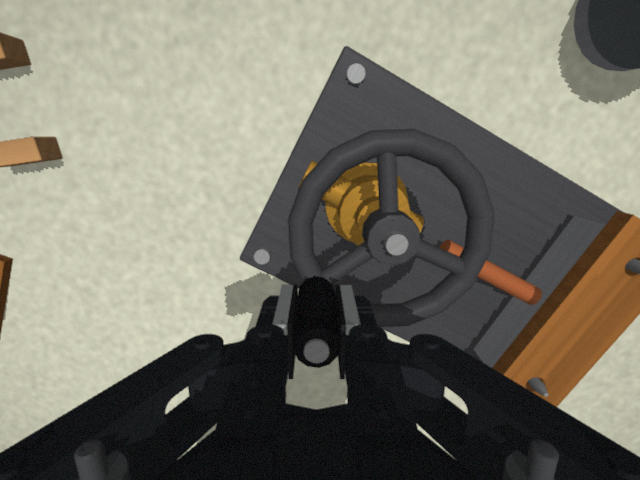

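```bash
cat > circ.py <<'E'
import numpy as np,sys
a0,a1,n,psi=map(float,sys.argv[1:5]);p=np.radians(psi)
for a in np.linspace(a0,a1,int(n)+1)[1:]:
    d=45*np.array([np.cos(np.radians(a))-np.cos(np.radians(a0)),np.sin(np.radians(a))-np.sin(np.radians(a0))])
    print("%.1f deg  x %.1f y %.1f"%(a,d@[np.cos(p),np.sin(p)],d@[np.sin(p),-np.cos(p)]))
E
python3 circ.py 145.5 65.5 8 20; python3 circ.py 65.5 5.5 6 20
```

```text
135.5 deg  x 6.8 y -4.0
125.5 deg  x 14.1 y -6.7
115.5 deg  x 21.8 y -8.2
105.5 deg  x 29.7 y -8.2
95.5 deg  x 37.4 y -6.9
85.5 deg  x 44.8 y -4.3
75.5 deg  x 51.6 y -0.5
65.5 deg  x 57.7 y 4.5
55.5 deg  x 5.1 y 6.0
45.5 deg  x 9.1 y 12.7
35.5 deg  x 11.8 y 20.1
25.5 deg  x 13.3 y 27.8
15.5 deg  x 13.3 y 35.6
5.5 deg  x 12.0 y 43.4
```

```bash
python3 -m pendant '[{"x":6.8,"y":-4,"z":0,"rx":0,"ry":0,"rz":0,"claw":-1},{"x":14.1,"y":-6.7,"z":0,"rx":0,"ry":0,"rz":0,"claw":-1},{"x":21.8,"y":-8.2,"z":0,"rx":0,"ry":0,"rz":0,"claw":-1},{"x":29.7,"y":-8.2,"z":0,"rx":0,"ry":0,"rz":0,"claw":-1},{"x":37.4,"y":-6.9,"z":0,"rx":0,"ry":0,"rz":0,"claw":-1},{"x":44.8,"y":-4.3,"z":0,"rx":0,"ry":0,"rz":0,"claw":-1},{"x":51.6,"y":-0.5,"z":0,"rx":0,"ry":0,"rz":0,"claw":-1},{"x":57.7,"y":4.5,"z":0,"rx":0,"ry":0,"rz":0,"claw":-1}]' 40
python3 -c "
from h import *
s=env.get_state();d=s['eef_pos']-[579.5,-85.1,0];print(np.hypot(*d[:2]),np.degrees(np.arctan2(d[1],d[0])),s['force'],s['grip_width'])"
```

```text
t: 14.6
eef_pos: [598.4, -43.9, 142.0]
tool_rot: [0.0, 0.985, 0.175, 0.001]
force: [-3.1, 0.5, 6.6]
grip_width: 16.8
45.276810963493176 65.39556230473801 [-3.14986687  0.46170468  6.63664502] 16.829577304262173
```

Tracking is clean. On towards the stop.

```bash
python3 -m pendant '[{"x":5.1,"y":6,"z":0,"rx":0,"ry":0,"rz":0,"claw":-1},{"x":9.1,"y":12.7,"z":0,"rx":0,"ry":0,"rz":0,"claw":-1},{"x":11.8,"y":20.1,"z":0,"rx":0,"ry":0,"rz":0,"claw":-1},{"x":13.3,"y":27.8,"z":0,"rx":0,"ry":0,"rz":0,"claw":-1},{"x":13.3,"y":35.6,"z":0,"rx":0,"ry":0,"rz":0,"claw":-1},{"x":12,"y":43.4,"z":0,"rx":0,"ry":0,"rz":0,"claw":-1},{"x":12,"y":43.4,"z":0,"rx":0,"ry":0,"rz":0,"claw":-1}]' 40
python3 -c "
from h import *
s=env.get_state();d=s['eef_pos']-[579.5,-85.1,0];print(np.hypot(*d[:2]),np.degrees(np.arctan2(d[1],d[0])),s['force'],s['grip_width'])"
python3 circ.py 5.5 -14.5 8 20
```

```text
t: 15.3
eef_pos: [624.6, -81.8, 142.0]
tool_rot: [0.001, 0.985, 0.174, 0.001]
force: [-0.3, -2.9, 4.3]
grip_width: 16.7
45.22464740745704 4.145112806228701 [-0.28525242 -2.88380668  4.34473046] 16.747411142934443
3.0 deg  x -0.5 y 1.9
0.5 deg  x -1.1 y 3.8
-2.0 deg  x -1.8 y 5.6
-4.5 deg  x -2.6 y 7.4
-7.0 deg  x -3.5 y 9.2
-9.5 deg  x -4.4 y 10.9
-12.0 deg  x -5.4 y 12.6
-14.5 deg  x -6.5 y 14.2
```

```bash
python3 -m pendant '[{"x":-0.5,"y":1.9,"z":0,"rx":0,"ry":0,"rz":0,"claw":-1},{"x":-1.1,"y":3.8,"z":0,"rx":0,"ry":0,"rz":0,"claw":-1},{"x":-1.8,"y":5.6,"z":0,"rx":0,"ry":0,"rz":0,"claw":-1},{"x":-2.6,"y":7.4,"z":0,"rx":0,"ry":0,"rz":0,"claw":-1},{"x":-3.5,"y":9.2,"z":0,"rx":0,"ry":0,"rz":0,"claw":-1},{"x":-3.5,"y":9.2,"z":0,"rx":0,"ry":0,"rz":0,"claw":-1},{"x":-3.5,"y":9.2,"z":0,"rx":0,"ry":0,"rz":0,"claw":-1}]' 40
python3 -c "
from h import *
s=env.get_state();d=s['eef_pos']-[579.5,-85.1,0];print(np.hypot(*d[:2]),np.degrees(np.arctan2(d[1],d[0])),s['force'],s['grip_width'])"
python3 circ.py -7 -14.5 3 20
```

```text
t: 16.0
eef_pos: [624.4, -90.7, 142.0]
tool_rot: [0.0, 0.985, 0.174, 0.001]
force: [-0.7, 1.3, 4.3]
grip_width: 17.0
45.23317209865355 -7.167012536395438 [-0.66249482  1.26276687  4.29661522] 17.043025497618693
-9.5 deg  x -0.9 y 1.7
-12.0 deg  x -1.9 y 3.4
-14.5 deg  x -3.0 y 5.1
```

```bash
python3 -m pendant '[{"x":-0.4,"y":0.8,"z":0,"rx":0,"ry":0,"rz":0,"claw":-1},{"x":-0.9,"y":1.7,"z":0,"rx":0,"ry":0,"rz":0,"claw":-1},{"x":-0.9,"y":1.7,"z":0,"rx":0,"ry":0,"rz":0,"claw":-1}]' 40
python3 -m pendant '[{"x":-0.4,"y":0.8,"z":0,"rx":0,"ry":0,"rz":0,"claw":-1},{"x":-0.9,"y":1.7,"z":0,"rx":0,"ry":0,"rz":0,"claw":-1},{"x":-0.9,"y":1.7,"z":0,"rx":0,"ry":0,"rz":0,"claw":-1}]' 40
python3 -c "
from h import *
s=env.get_state();d=s['eef_pos']-[579.5,-85.1,0];print(np.hypot(*d[:2]),np.degrees(np.arctan2(d[1],d[0])),s['force'],s['grip_width'])"
```

```text
t: 16.3
eef_pos: [624.3, -91.4, 142.0]
tool_rot: [-0.001, 0.985, 0.175, 0.001]
force: [-0.3, 7.1, 5.5]
grip_width: 17.5
t: 16.6
eef_pos: [624.3, -91.7, 142.1]
tool_rot: [-0.002, 0.984, 0.175, 0.002]
force: [0.8, 13.9, 5.0]
grip_width: 16.8
45.25595054306395 -8.3359433960186 [ 0.84859505 13.94581074  4.96414017] 16.81365335502883
```

The stop is firm: 14 N of reaction at handle angle −8°, matching the rig's yaw. Now back off two turns in quarter-circle calls.

```bash
for a in -12 78 168 258; do echo; python3 circ.py $a $((a+90)) 8 20; done
```

```text
-0.8 deg  x 3.9 y -7.9
10.5 deg  x 6.2 y -16.4
21.8 deg  x 6.8 y -25.2
33.0 deg  x 5.7 y -34.0
44.2 deg  x 2.9 y -42.3
55.5 deg  x -1.5 y -50.0
66.8 deg  x -7.3 y -56.6
78.0 deg  x -14.3 y -62.0

89.2 deg  x -7.9 y -3.9
100.5 deg  x -16.4 y -6.2
111.8 deg  x -25.2 y -6.8
123.0 deg  x -34.0 y -5.7
134.2 deg  x -42.3 y -2.9
145.5 deg  x -50.0 y 1.5
156.8 deg  x -56.6 y 7.3
168.0 deg  x -62.0 y 14.3

179.2 deg  x -3.9 y 7.9
190.5 deg  x -6.2 y 16.4
201.8 deg  x -6.8 y 25.2
213.0 deg  x -5.7 y 34.0
224.2 deg  x -2.9 y 42.3
235.5 deg  x 1.5 y 50.0
246.8 deg  x 7.3 y 56.6
258.0 deg  x 14.3 y 62.0

269.2 deg  x 7.9 y 3.9
280.5 deg  x 16.4 y 6.2
291.8 deg  x 25.2 y 6.8
303.0 deg  x 34.0 y 5.7
314.2 deg  x 42.3 y 2.9
325.5 deg  x 50.0 y -1.5
336.8 deg  x 56.6 y -7.3
348.0 deg  x 62.0 y -14.3
```

```bash
cat > st.py <<'E'
from h import *
s=env.get_state();d=s['eef_pos']-[579.5,-85.1,0];print("t",s["t"],"r",np.hypot(*d[:2]).round(2),"ang",np.degrees(np.arctan2(d[1],d[0])).round(2),"z",s['eef_pos'][2].round(1),s['force'].round(1),s['grip_width'].round(1))
E
python3 -m pendant '[{"x":3.9,"y":-7.9,"z":0,"rx":0,"ry":0,"rz":0,"claw":-1},{"x":6.2,"y":-16.4,"z":0,"rx":0,"ry":0,"rz":0,"claw":-1},{"x":6.8,"y":-25.2,"z":0,"rx":0,"ry":0,"rz":0,"claw":-1},{"x":5.7,"y":-34,"z":0,"rx":0,"ry":0,"rz":0,"claw":-1},{"x":2.9,"y":-42.3,"z":0,"rx":0,"ry":0,"rz":0,"claw":-1},{"x":-1.5,"y":-50,"z":0,"rx":0,"ry":0,"rz":0,"claw":-1},{"x":-7.3,"y":-56.6,"z":0,"rx":0,"ry":0,"rz":0,"claw":-1},{"x":-14.3,"y":-62,"z":0,"rx":0,"ry":0,"rz":0,"claw":-1}]' 40; python3 st.py
```

```text
t: 17.4
eef_pos: [589.3, -40.9, 142.0]
tool_rot: [0.001, 0.985, 0.174, 0.002]
force: [1.0, -3.5, 5.2]
grip_width: 16.8Traceback (most recent call last):
  File "st.py", line 2, in <module>
    s=env.get_state();d=s['eef_pos']-[579.5,-85.1,0];print("t",s["t"],"r",np.hypot(*d[:2]).round(2),"ang",np.degrees(np.arctan2(d[1],d[0])).round(2),"z",s['eef_pos'][2].round(1),s['force'].round(1),s['grip_width'].round(1))
                                                                                                                                                                                                      ^^^^^^^^^^^^^^^^^^^^^
AttributeError: 'float' object has no attribute 'round'
```

```bash
python3 -m pendant '[{"x":-7.9,"y":-3.9,"z":0,"rx":0,"ry":0,"rz":0,"claw":-1},{"x":-16.4,"y":-6.2,"z":0,"rx":0,"ry":0,"rz":0,"claw":-1},{"x":-25.2,"y":-6.8,"z":0,"rx":0,"ry":0,"rz":0,"claw":-1},{"x":-34,"y":-5.7,"z":0,"rx":0,"ry":0,"rz":0,"claw":-1},{"x":-42.3,"y":-2.9,"z":0,"rx":0,"ry":0,"rz":0,"claw":-1},{"x":-50,"y":1.5,"z":0,"rx":0,"ry":0,"rz":0,"claw":-1},{"x":-56.6,"y":7.3,"z":0,"rx":0,"ry":0,"rz":0,"claw":-1},{"x":-62,"y":14.3,"z":0,"rx":0,"ry":0,"rz":0,"claw":-1}]' 40; python3 st.py
```

```text
t: 18.2
eef_pos: [535.6, -75.6, 142.0]
tool_rot: [-0.0, 0.985, 0.175, 0.001]
force: [3.2, 1.9, 5.2]
grip_width: 16.9Traceback (most recent call last):
  File "st.py", line 2, in <module>
    s=env.get_state();d=s['eef_pos']-[579.5,-85.1,0];print("t",s["t"],"r",np.hypot(*d[:2]).round(2),"ang",np.degrees(np.arctan2(d[1],d[0])).round(2),"z",s['eef_pos'][2].round(1),s['force'].round(1),s['grip_width'].round(1))
                                                                                                                                                                                                      ^^^^^^^^^^^^^^^^^^^^^
AttributeError: 'float' object has no attribute 'round'
```

```bash
sed -i "s/s\['grip_width'\].round(1)/s['grip_width']/" st.py
python3 -m pendant '[{"x":-3.9,"y":7.9,"z":0,"rx":0,"ry":0,"rz":0,"claw":-1},{"x":-6.2,"y":16.4,"z":0,"rx":0,"ry":0,"rz":0,"claw":-1},{"x":-6.8,"y":25.2,"z":0,"rx":0,"ry":0,"rz":0,"claw":-1},{"x":-5.7,"y":34,"z":0,"rx":0,"ry":0,"rz":0,"claw":-1},{"x":-2.9,"y":42.3,"z":0,"rx":0,"ry":0,"rz":0,"claw":-1},{"x":1.5,"y":50,"z":0,"rx":0,"ry":0,"rz":0,"claw":-1},{"x":7.3,"y":56.6,"z":0,"rx":0,"ry":0,"rz":0,"claw":-1},{"x":14.3,"y":62,"z":0,"rx":0,"ry":0,"rz":0,"claw":-1}]' 40; python3 st.py
```

```text
t: 19.0
eef_pos: [569.9, -129.0, 142.0]
tool_rot: [-0.0, 0.985, 0.174, 0.001]
force: [-2.4, 4.1, 8.6]
grip_width: 17.1
t 19.0 r 44.93 ang -102.4 z 142.0 [-2.4  4.1  8.6] 17.06711882289694
```

```bash
python3 -m pendant '[{"x":7.9,"y":3.9,"z":0,"rx":0,"ry":0,"rz":0,"claw":-1},{"x":16.4,"y":6.2,"z":0,"rx":0,"ry":0,"rz":0,"claw":-1},{"x":25.2,"y":6.8,"z":0,"rx":0,"ry":0,"rz":0,"claw":-1},{"x":34,"y":5.7,"z":0,"rx":0,"ry":0,"rz":0,"claw":-1},{"x":42.3,"y":2.9,"z":0,"rx":0,"ry":0,"rz":0,"claw":-1},{"x":50,"y":-1.5,"z":0,"rx":0,"ry":0,"rz":0,"claw":-1},{"x":56.6,"y":-7.3,"z":0,"rx":0,"ry":0,"rz":0,"claw":-1},{"x":62,"y":-14.3,"z":0,"rx":0,"ry":0,"rz":0,"claw":-1}]' 40; python3 st.py; python3 -c "
from h import *
im=get_image('scene');cv2.imwrite('pics/s11.png',cv2.resize(im[170:320,180:380,::-1],None,fx=4,fy=4))"
```

```text
t: 19.8
eef_pos: [623.7, -94.8, 142.0]
tool_rot: [0.001, 0.985, 0.174, 0.001]
force: [-1.2, -3.0, 7.3]
grip_width: 17.3
t 19.8 r 45.25 ang -12.36 z 142.0 [-1.2 -3.   7.3] 17.258936702204146
```

View pics/s11.png

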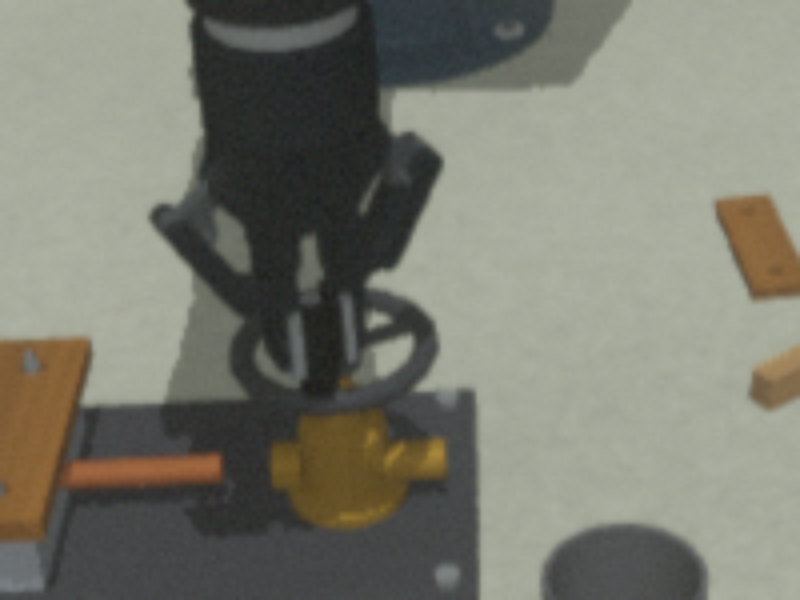

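The handle is still held between the fingers, on the near side of the wheel (about (320,350) in the crop). Second turn.

```bash
python3 -m pendant '[{"x":3.9,"y":-7.9,"z":0,"rx":0,"ry":0,"rz":0,"claw":-1},{"x":6.2,"y":-16.4,"z":0,"rx":0,"ry":0,"rz":0,"claw":-1},{"x":6.8,"y":-25.2,"z":0,"rx":0,"ry":0,"rz":0,"claw":-1},{"x":5.7,"y":-34,"z":0,"rx":0,"ry":0,"rz":0,"claw":-1},{"x":2.9,"y":-42.3,"z":0,"rx":0,"ry":0,"rz":0,"claw":-1},{"x":-1.5,"y":-50,"z":0,"rx":0,"ry":0,"rz":0,"claw":-1},{"x":-7.3,"y":-56.6,"z":0,"rx":0,"ry":0,"rz":0,"claw":-1},{"x":-14.3,"y":-62,"z":0,"rx":0,"ry":0,"rz":0,"claw":-1}]' 40; python3 st.py
python3 -m pendant '[{"x":-7.9,"y":-3.9,"z":0,"rx":0,"ry":0,"rz":0,"claw":-1},{"x":-16.4,"y":-6.2,"z":0,"rx":0,"ry":0,"rz":0,"claw":-1},{"x":-25.2,"y":-6.8,"z":0,"rx":0,"ry":0,"rz":0,"claw":-1},{"x":-34,"y":-5.7,"z":0,"rx":0,"ry":0,"rz":0,"claw":-1},{"x":-42.3,"y":-2.9,"z":0,"rx":0,"ry":0,"rz":0,"claw":-1},{"x":-50,"y":1.5,"z":0,"rx":0,"ry":0,"rz":0,"claw":-1},{"x":-56.6,"y":7.3,"z":0,"rx":0,"ry":0,"rz":0,"claw":-1},{"x":-62,"y":14.3,"z":0,"rx":0,"ry":0,"rz":0,"claw":-1}]' 40; python3 st.py
```

```text
t: 20.65
eef_pos: [589.2, -40.9, 142.0]
tool_rot: [0.001, 0.985, 0.174, 0.001]
force: [2.8, -3.1, 5.6]
grip_width: 16.5
t 20.65 r 45.23 ang 77.63 z 142.0 [ 2.8 -3.1  5.6] 16.54655597888146
t: 21.45
eef_pos: [535.6, -75.6, 142.0]
tool_rot: [-0.0, 0.985, 0.175, 0.001]
force: [4.1, 2.1, 6.5]
grip_width: 16.9
t 21.45 r 44.94 ang 167.84 z 142.0 [4.1 2.1 6.5] 16.909454637314155
```

```bash
python3 -m pendant '[{"x":-3.9,"y":7.9,"z":0,"rx":0,"ry":0,"rz":0,"claw":-1},{"x":-6.2,"y":16.4,"z":0,"rx":0,"ry":0,"rz":0,"claw":-1},{"x":-6.8,"y":25.2,"z":0,"rx":0,"ry":0,"rz":0,"claw":-1},{"x":-5.7,"y":34,"z":0,"rx":0,"ry":0,"rz":0,"claw":-1},{"x":-2.9,"y":42.3,"z":0,"rx":0,"ry":0,"rz":0,"claw":-1},{"x":1.5,"y":50,"z":0,"rx":0,"ry":0,"rz":0,"claw":-1},{"x":7.3,"y":56.6,"z":0,"rx":0,"ry":0,"rz":0,"claw":-1},{"x":14.3,"y":62,"z":0,"rx":0,"ry":0,"rz":0,"claw":-1}]' 40; python3 st.py
python3 -m pendant '[{"x":7.9,"y":3.9,"z":0,"rx":0,"ry":0,"rz":0,"claw":-1},{"x":16.4,"y":6.2,"z":0,"rx":0,"ry":0,"rz":0,"claw":-1},{"x":25.2,"y":6.8,"z":0,"rx":0,"ry":0,"rz":0,"claw":-1},{"x":34,"y":5.7,"z":0,"rx":0,"ry":0,"rz":0,"claw":-1},{"x":42.3,"y":2.9,"z":0,"rx":0,"ry":0,"rz":0,"claw":-1},{"x":50,"y":-1.5,"z":0,"rx":0,"ry":0,"rz":0,"claw":-1},{"x":56.6,"y":-7.3,"z":0,"rx":0,"ry":0,"rz":0,"claw":-1},{"x":62,"y":-14.3,"z":0,"rx":0,"ry":0,"rz":0,"claw":-1}]' 40; python3 st.py
python3 circ.py -12 -7.5 2 20
```

```text
t: 22.25
eef_pos: [569.8, -129.0, 142.0]
tool_rot: [-0.0, 0.985, 0.174, 0.0]
force: [-1.6, 3.7, 9.7]
grip_width: 16.4
t 22.25 r 44.94 ang -102.43 z 142.0 [-1.6  3.7  9.7] 16.413170080078867
t: 23.05
eef_pos: [623.7, -94.8, 142.0]
tool_rot: [0.001, 0.985, 0.174, 0.001]
force: [-1.0, -3.8, 7.0]
grip_width: 17.1
t 23.05 r 45.24 ang -12.36 z 142.0 [-1.  -3.8  7. ] 17.090504176375433
-9.8 deg  x 0.9 y -1.5
-7.5 deg  x 1.8 y -3.1
```

```bash
python3 -m pendant '[{"x":0.9,"y":-1.5,"z":0,"rx":0,"ry":0,"rz":0,"claw":-1},{"x":1.8,"y":-3.1,"z":0,"rx":0,"ry":0,"rz":0,"claw":-1},{"x":1.8,"y":-3.1,"z":0,"rx":0,"ry":0,"rz":0,"claw":-1},{"x":1.8,"y":-3.1,"z":0,"rx":0,"ry":0,"rz":0,"claw":-1},{"x":1.8,"y":-3.1,"z":0,"rx":0,"ry":0,"rz":0,"claw":-1}]' 40; python3 st.py
python3 -c "
from h import *
im=get_image('scene');cv2.imwrite('pics/s12.png',im[:,:,::-1])
im=get_image('wrist');cv2.imwrite('pics/w12.png',im[:,:,::-1])
a=cv2.imread('pics/top0.png');b=get_image('top')[:,:,::-1];cv2.imwrite('pics/t12.png',b)
C=cam('top')
print('bystander top-view diff', [cv2.absdiff(a,b)[y-25:y+25,x-25:x+25].mean().round(2) for x,y in((254,150),(318,146),(425,146))])
"; python3 st.py
```

```text
t: 23.55
eef_pos: [624.3, -90.9, 142.0]
tool_rot: [0.0, 0.985, 0.174, 0.001]
force: [1.0, 0.3, 5.8]
grip_width: 17.0
t 23.55 r 45.2 ang -7.35 z 142.0 [1.  0.3 5.8] 16.955019154364003
bystander top-view diff [np.float64(26.33), np.float64(20.07), np.float64(48.99)]
t 23.7 r 45.18 ang -7.32 z 142.0 [ 0.4 -0.1  5.5] 17.07205278340217
```

View pics/s12.png

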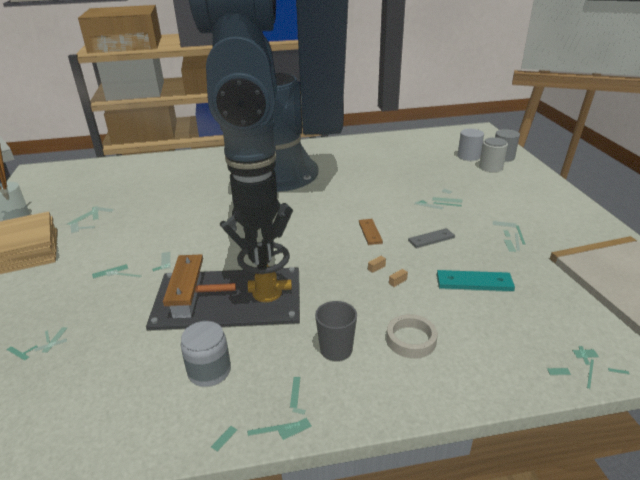

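View pics/w12.png

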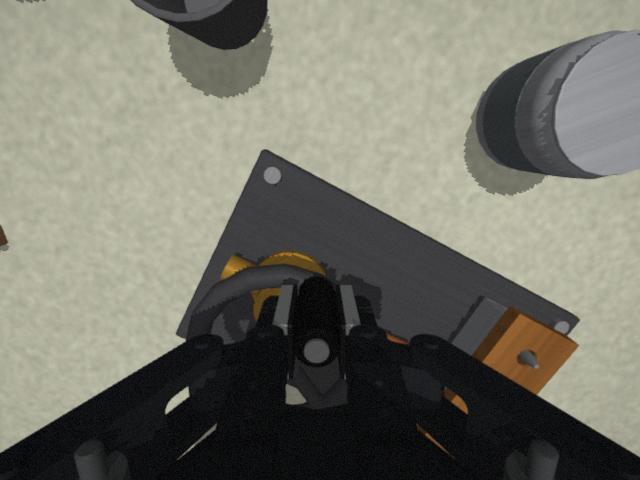

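```bash
python3 -c "
from h import *
a=cv2.imread('pics/scene0.png');b=cv2.imread('pics/s12.png')
print([cv2.absdiff(a,b)[y-25:y+25,x-25:x+25].mean().round(2) for x,y in((206,352),(336,330),(411,336))])
from station import workorder
print(workorder.hand_in())"; python3 st.py
```

```text
[np.float64(4.17), np.float64(3.82), np.float64(4.71)]
the job is handed in; nothing more can be done
None
the job is handed in; nothing more can be done
```

The blank is seated on the jig and the valve is set two turns open. I handed the job in at about 24 s with the gripper still holding the crank handle; no verdict was reported.

**Blank:** I took the larger brown blank off its battens and lowered it over both pins. I pressed it lightly until it touched at the expected height, then released it. The scene and wrist pictures afterwards show it flat with both pins through its holes. That check was by eye; I did not measure its final position or tilt.

**Valve:** I wound the wheel clockwise until it pushed back with 14 N, with the handle at about −8°, where the rig's direction puts the stop. I then wound it back two full turns. At hand-in the handle stood at −7.3°, within about 1° of exactly two turns (0.26 rad, about 15°, is allowed). The jaws were closed on it at 17 mm with 40 N set, and sideways force was under 1 N.

**Checks that disagreed:**
- **Stopped short once:** a joint reached its limit on the way to the handle and the arm stopped 8 mm short. Turning the tool 27° fixed that.
- **Top camera:** comparing top-camera pictures around the tin, cup and tape roll gave large differences, which I put down to the arm and its shadow without viewing that picture. In the scene camera all three sit at the same pixels as at the start.
- **Vertical force:** about 5 N of upward force stayed on the tool while it held the handle.

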